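# Clamp a shoe last in the crank vice

### The job

Pick up the loose steel crank and fit its square socket fully down over the vice's square shaft, feeling for the fit rather than forcing it. Then wind it clockwise (seen from above) full turns, until the sprung pad has clamped the wooden last against the end jaw and the pad's bare stem is pushed about half of its 12 mm into the jaw, never all the way in. Leave the crank on the shaft, let go of it, and leave the other things on the bench as they are.

Things in the scene. Friction and masses are not known exactly. Their poses are not given: they have to be found in the camera images.
- crank: Loose steel crank, 0.35 to 0.55 kg, at first standing upright on its hub. Origin: centre of the hub's underside, z up. Hub: square block 26 x 26 mm, 50 mm high, faces square to its x and y axes. A flat arm (14 mm wide, 26 to 36 mm up) runs along +x to the upright grip at x = 70 mm; a round counterweight (32 mm across, 19 to 43 mm up) is at x = -44 mm. Grip the hub across its two y faces.
- socket (a point): Mouth of the crank's square socket, in the middle of the hub's underside (the crank's origin): 14.5 mm wide, 22 mm deep, sides parallel to the hub's faces. The axes are the crank's.
- grip_mid (a point): Middle of the crank's upright wooden grip: cylinder 20 mm in diameter, 40 mm high; this point is 58 mm above the hub's underside and 70 mm from the hub's axis along the crank's +x. The grip spins freely on the crank about its own axis. The axes are the crank's.
- shaft_foot (a point): On the axis of the vice's square shaft, at its foot, on the flat collar (34 mm across) that the seated hub rests on; 64 mm above the table. The vertical steel shaft, 12 mm square, rises 22 mm from here, its last 2.5 mm chamfered. The axes are the vice's (y along the bed towards the last), NOT the shaft's flats: how the flats stand differs each time and is not measured.
- shaft_top (a point): Middle of the shaft's end, 22 mm above its foot. The shaft turns stiffly (about 0.22 N m, up to 0.35 N m while clamping) and stays where it is left. Clockwise from above moves the sliding jaw 16 mm a turn towards the last; 1.5 to 2.8 turns are needed. The axes are the vice's.
- vice: The grey vice, fixed to the table. Origin on the table under the shaft's axis. Its bed (130 mm wide, 12 mm thick) runs from y = -55 to 365 mm: gearbox at the origin (86 x 86 mm, 58 mm high, the shaft rises from it), then the sliding jaw (100 mm wide, its top 60 mm over the table), the last, and the end jaw (its bolt head 76 mm over the table).
- pad (a joint): How far the sprung wooden pad on the sliding jaw is pushed back into the jaw, m: 0 free, 0.012 all the way in. It goes in once the last is clamped between the pad and the end jaw; the spring gives 7.5 N at 0 and 2.5 N more per mm. In pictures: the bare steel stem between pad and sleeve, 12 mm long when free.
- last: Wooden shoe last (foot form), 200 mm long, 66 mm wide, 78 mm high, 0.35 to 0.7 kg, standing on the vice's bed between pad and end jaw. Origin: centre of its underside.
- end_jaw: Fixed end jaw of the vice. Origin: on the bed at the middle of its clamping face; the face looks along its -y.
- bottle: Bystander: closed clear bottle, 64 mm across, 190 mm high. Leave alone.
- mug: Bystander: mug, 80 mm across, 85 mm high. Leave alone.
- jar: Bystander: amber glass jar with lid, 68 mm across, 75 mm high. Leave alone.
- tin: Bystander: low metal bowl for tacks, 68 mm across, 28 mm high. Leave alone.
- brush: Bystander: brush lying flat. Leave alone.
- hammer: Bystander: hammer lying flat. Leave alone.
- awl: Bystander: awl lying flat, 140 mm long. Leave alone.
- spare_last: Bystander: darker wooden shoe last standing alone on the table, 200 mm long, 66 mm wide, 78 mm high. Leave alone.
There are look-alikes about, which are no part of the job. Leave any red or turquoise look-alike of the last alone.

How it is judged:
By the outcome, as a careful person would: the job done as asked, in the order asked, and still so for the second after the job is handed in, with the robot touching nothing.
It also fails if it takes over 72 s, if anything falls off the work surface, if the arm or the gripper's body presses on something with over 40 N, if the wrist force passes 120 N, or if a joint passes its speed limit or range.

### The arm

A 6-joint arm with a two-finger parallel gripper is mounted at the origin on the work surface. World frame = base frame: x ahead of the robot, y to its left, z up, the work surface at z = 0. Lengths are in m, angles in rad, forces in N, time in s.
With the tool pointing down it reaches from about 0.375 to 0.975 m from the base axis. Payload 3.8 kg.
Tool frame: the origin (TCP) lies on the mounting face of the last link; the fingertips stand 173 mm ahead of it and the grasp point (between the pads) lies 155 mm ahead of it; z points along the fingers, y is the direction in which the jaws open and shut (so a half turn about z gives the same grasp; the last joint's range is limited). The gripper opens to 85 mm and grips with 20 to 120 N. Pads are 22 mm wide; open, the fingers measure 114 mm over their backs; the gripper's body (76 mm by 85 mm) begins 54 mm behind the grasp point. The pads swing forward as they close: fully open they stand 13 mm farther back than shut.
Start: joints at [-1.304, 0.264, 1.604, -0, 1.274, -0.037], TCP at [0.202, -0.644, 0.405] pointing down, gripper open.
Joint ranges: [-2.63, 2.63], [-0.94, 2.18], [0.31, 2.57], [-1.31, 4.45], [0, 2.66], [-2.55, 2.55]. Speed limits (rad/s): [2.57, 2.57, 3.14, 3.14, 3.14, 3.14].

### API

Orientations are given as a rotation vector (axis times angle).
In Python, from workcell import bot, imaging, order gives the robot as it stands. The module is installed in compiled form; this text tells all that it offers.
- The arm moves only by the shell command python3 -m creep 'ROWS' [OPENING] [FORCE]. ROWS is JSON, a list of rows, each an object with "slide": the shift along the tool's x, y, z each as a share of 25 mm, from -1 to 1, a list of three; "angular": the turn, a rotation vector about the tool's x, y, z each as a share of 4 degrees, from -1 to 1, a list of three. A call has 1 to 5 rows; each row shifts and turns the commanded pose from where the row before left it, along the tool's axes as they then stand; what a row does not reach is not made up. A row lasts 1/12 s, in which the tool goes at most 41.7 mm and 7.16 degrees, less where a joint would pass 70% of its speed; a pose out of reach is approached as far as the arm can. A call with a number of a shift or a turn outside -1 to 1 is refused whole. A call with a gripper value outside its range is refused whole. OPENING is the closure, from -1 (fully open) to 1 (shut), set as the call begins (- or left out, the last holds). The fingers move at their own pace and stop on an object; FORCE is the grip in N (left out, the last holds). Time passes only in rows, so rows that do not move let the fingers close. It gives the time, the measured TCP pose, the force and the opening at its end, in the units of the state.
- bot.read_state(): the state, without advancing time (a new reading comes with each control period).
- imaging.read_camera(name): name is "side" or "top" or "wrist"; returns (picture, depth): 480x640x3 uint8, red, green, blue; 480x640 float32, m along the optical axis (not along the pixel's ray), 0 where there is no reading.
- imaging.camera_model(name): a dict with "fovy" (degrees; the focal length in pixels is half the picture's height over the tangent of half this angle, whatever the lens; pixels are square), "cx", "cy" (the principal point, pixels), "camera_from_world" (4x4, takes a point from world to camera coordinates); the wrist camera has in their place "tool_from_camera" (4x4, takes a point from camera to tool coordinates, whose origin is the TCP and whose axes are the flange's). Camera axes: x right, y down, z forward; pixel columns grow to the right and rows downward; lengths in m; the calibration is good to about 2 mm. The wrist camera is an equidistant fisheye: a pixel r from the principal point sees the ray r / f radians off the axis. A picture is of the moment at which its call begins: read the wrist's pose just before it. camera_model takes no time and is no camera call.
- order.finish_job(): hands the job in, once; it reports no verdict.
The state is a dict: "time": time; "q": joint angles; "joint_vel": joint speeds; "joint_torque": joint torques, N m; "tool_pos": TCP position; "tcp_rot": TCP orientation; "wrist_force": force on the tool from outside, world axes, zero at the start; "torque": the same for the moment, N m; "width": opening from 0.0 (shut) to 1.0 (fully open).
Only numpy, scipy, OpenCV 4.12 (cv2) and the standard library are available. Lean on these libraries where they do the work, as an engineer would, in place of code of your own. Each camera call takes 0.05 s, during which the arm holds its last target.

## Working session

There is one attempt and no reset: what is moved stays moved. The work goes in short steps, Python scripts to look and compute and a shell command to move; the robot and the scene stay as the last step left them, time stands still between calls to the robot, and variables do not carry over. Pictures are saved under pics/ and viewed, and the job is handed in when it is done.

```bash
mkdir -p pics; ls; cat > h.py <<'E'
import numpy as np, cv2
from workcell import bot, imaging, order
def save(name,fn):
    im,d=imaging.read_camera(name); cv2.imwrite('pics/'+fn+'.png',im[:,:,::-1]); np.save('pics/'+fn+'.npy',d); return im,d
E
python3 - <<'E'
from h import *
print(bot.read_state())
for n in ['side','top','wrist']:
    save(n,n+'0'); m=imaging.camera_model(n); print(n,{k:(np.round(v,4).tolist() if hasattr(v,'shape') else v) for k,v in m.items()})
E
```

```text
pics
{'time': 0.0, 'q': array([-1.30388627e+00,  2.64736309e-01,  1.60540805e+00, -9.02414273e-06,
        1.27370965e+00, -3.68923836e-02]), 'joint_vel': array([ 0.00097047, -0.00107897,  0.0011956 , -0.0018544 ,  0.00026486,
        0.00039808]), 'joint_torque': array([-1.63609271e-03, -5.15113521e+01, -3.67315328e+01, -7.83326777e-05,
        1.29048864e-02,  5.69857590e-06]), 'tool_pos': array([ 0.20183348, -0.64374128,  0.40335456]), 'tcp_rot': array([-3.10319754e+00, -4.75043009e-01,  4.20786098e-04]), 'wrist_force': array([ 0.75213087, -0.30472894, -0.28788834]), 'torque': array([-0.03225264, -0.00174915,  0.0152835 ]), 'width': 1.002537473950723}
side {'fovy': 42.29734772057557, 'cx': 318.2569471757803, 'cy': 238.1422649696366, 'camera_from_world': [[-0.9773, -0.2113, 0.0182, 0.5598], [-0.1499, 0.6276, -0.764, 0.0932], [0.15, -0.7493, -0.645, 1.8144], [0.0, 0.0, 0.0, 1.0]]}
top {'fovy': 52.80946113880123, 'cx': 319.5698857888131, 'cy': 240.12683973733238, 'camera_from_world': [[0.0413, -0.9991, 0.0059, 0.0327], [-0.9783, -0.0416, -0.203, 0.5664], [0.2031, 0.0026, -0.9792, 1.2128], [0.0, 0.0, 0.0, 1.0]]}
wrist {'fovy': 65.70646984690485, 'cx': 322.06239081714324, 'cy': 237.7520285032152, 'tool_from_camera': [[-0.0013, -0.9499, -0.3124, 0.0798], [1.0, -0.0014, 0.0001, -0.0], [-0.0006, -0.3124, 0.9499, 0.0307], [0.0, 0.0, 0.0, 1.0]]}
```

View pics/side0.png

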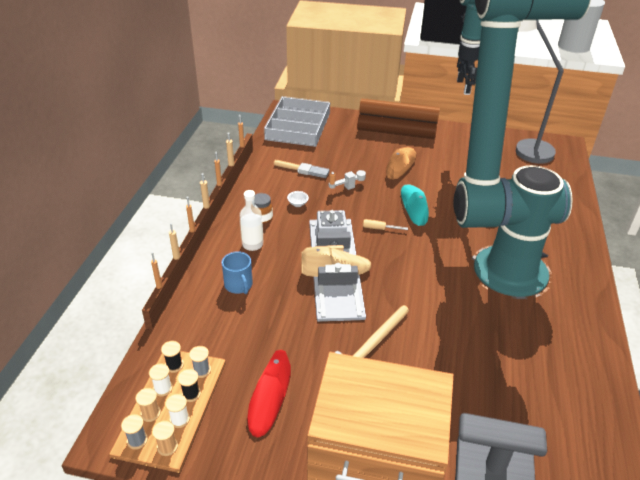

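View pics/top0.png

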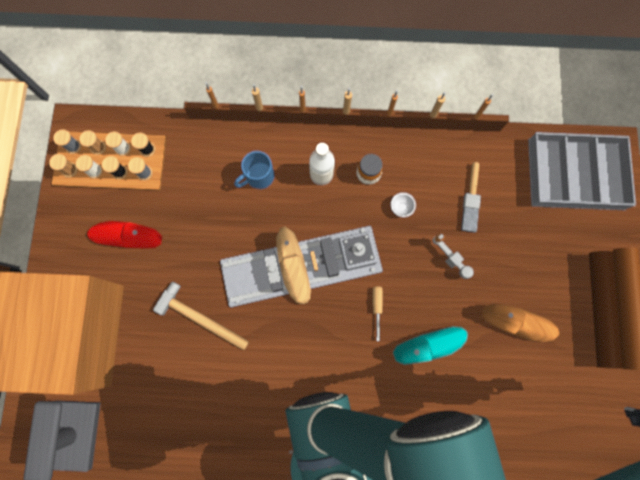

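View pics/wrist0.png

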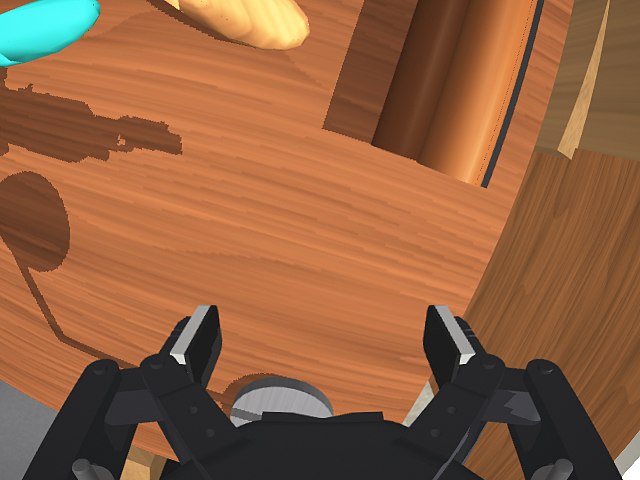

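```bash
python3 - <<'E'
from h import *
t=cv2.imread('pics/top0.png'); s=cv2.imread('pics/side0.png')
a=cv2.resize(t[220:310,210:490],None,fx=2.8,fy=2.8,interpolation=2); b=cv2.resize(s[150:330,280:440],(533,600),interpolation=2)
cv2.imwrite('pics/topc0.png',a); cv2.imwrite('pics/sidec0.png',b)
E
cat >> h.py <<'E'
def model(n):
    m=imaging.camera_model(n); f=240/np.tan(np.radians(m['fovy'])/2); return m,f
def toolT(st=None):
    st=st or bot.read_state(); T=np.eye(4); T[:3,:3]=cv2.Rodrigues(np.array(st['tcp_rot'],float))[0]; T[:3,3]=st['tool_pos']; return T
def rays(n,uv,T=None):
    m,f=model(n); uv=np.atleast_2d(np.array(uv,float)); x=(uv[:,0]-m['cx'])/f; y=(uv[:,1]-m['cy'])/f
    if n=='wrist':
        r=np.hypot(x,y)+1e-12; d=np.c_[np.sin(r)*x/r,np.sin(r)*y/r,np.cos(r)]; W=T@m['tool_from_camera']
    else:
        d=np.c_[x,y,np.ones(len(x))]; W=np.linalg.inv(m['camera_from_world'])
    return W[:3,3],d@W[:3,:3].T
def onz(n,uv,z,T=None):
    o,d=rays(n,uv,T); return o+d*((z-o[2])/d[:,2:3])
def dep(n,uv,D,T=None):
    # point from depth along optical axis
    o,d=rays(n,uv,T); uv=np.atleast_2d(uv).astype(int)
    if n=='wrist':
        m,f=model(n); x=(uv-[m['cx'],m['cy']])/f; c=np.cos(np.hypot(x[:,0],x[:,1])); d=d/c[:,None]
    return o+d*D[uv[:,1],uv[:,0]][:,None]
def tri(*rs):
    A=0;b=0
    for o,d in rs:
        d=d[0]/np.linalg.norm(d[0]); P=np.eye(3)-np.outer(d,d); A=A+P; b=b+P@o
    p=np.linalg.solve(A,b); return p,[np.linalg.norm((np.eye(3)-np.outer(d[0],d[0])/(d[0]@d[0]))@(p-o)) for o,d in rs]
E
```

```text
(no output)
```

View pics/topc0.png

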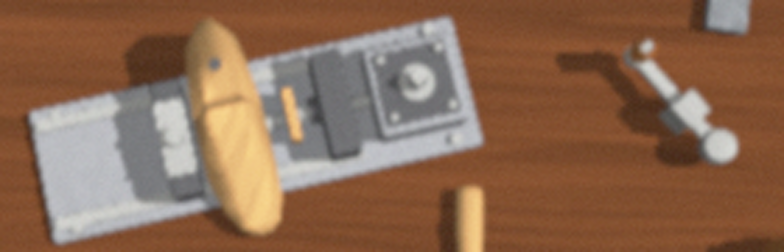

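View pics/sidec0.png

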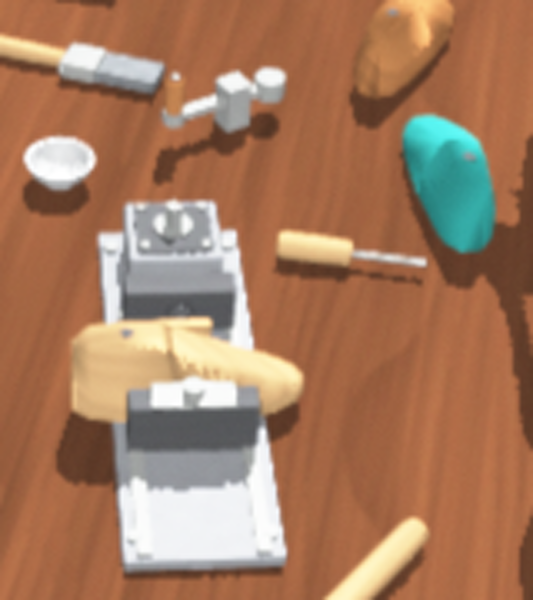

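```bash
python3 - <<'E'
from h import *
c=lambda u,v:(210+u/2.8,220+v/2.8)
s=lambda u,v:(280+u*.3,150+v*.3)
D=np.load('pics/top0.npy')
for n,p,z in [('cw',c(719,146),.043),('hub',c(687,108),.05),('grip',c(644,48),.08),('shaft',c(419,80),.086),('gbTL',c(364,45),.058),('gbBR',c(463,124),.058),('bedTL',c(30,112),.012),('bedBR',c(482,145),.012),('bedBL',c(55,242),.012),('bedTR',c(448,18),.012)]:
    print(n,np.round(onz('top',p,z)[0],4),np.round(dep('top',p,D)[0],4))
for n,p,z in [('cw',s(270,78),.043),('hub',s(234,82),.05),('shaft',s(175,218),.086)]:
    print('side',n,np.round(onz('side',p,z)[0],4))
print(tri(rays('top',c(687,108)),rays('side',s(234,80))))
print(tri(rays('top',c(419,80)),rays('side',s(175,218))))
E
```

```text
cw [ 0.4982 -0.3338  0.043 ] [ 0.4982 -0.334   0.0426]
hub [ 0.5319 -0.3024  0.05  ] [ 0.5315 -0.3019  0.0517]
grip [ 0.5811 -0.2549  0.08  ] [ 0.5811 -0.2549  0.08  ]
shaft [ 0.541  -0.0471  0.086 ] [ 0.5407 -0.047   0.0872]
gbTL [0.5777 0.0031 0.058 ] [0.5894 0.001  0.0045]
gbBR [ 0.5065 -0.0914  0.058 ] [ 0.5124 -0.0956  0.0215]
bedTL [0.5079 0.321  0.012 ] [0.5093 0.3228 0.0034]
bedBR [ 0.4942 -0.1153  0.012 ] [ 0.4963 -0.1172 -0.0022]
bedBL [0.3848 0.2871 0.012 ] [0.3847 0.2868 0.0136]
bedTR [ 0.6183 -0.0801  0.012 ] [ 0.6184 -0.0802  0.0116]
side cw [ 0.496 -0.328  0.043]
side hub [ 0.529 -0.302  0.05 ]
side shaft [ 0.536  -0.0243  0.086 ]
(array([ 0.53017368, -0.30148323,  0.05294707]), [np.float64(0.0011285993488657756), np.float64(0.0011285993488655839)])
(array([ 0.5423751 , -0.04870585,  0.06701178]), [np.float64(0.0022268349450431948), np.float64(0.002226834945043512)])
```

```bash
cat >> h.py <<'E'
def plan(x,y,z,yawx=None,st=None):
    """totals in units (25mm, 4deg), tool axes: target TCP pos, tool-x heading yawx (deg), tool pointing down"""
    st=st or bot.read_state(); T=toolT(st); R=T[:3,:3]
    d=R.T@(np.array([x,y,z])-T[:3,3])/.025
    cur=np.degrees(np.arctan2(R[1,0],R[0,0]))
    print('t',round(st['time'],2),'pos',np.round(T[:3,3],4),'toolx yaw',round(cur,2),'toolz',np.round(R[:,2],3),'q6',round(st['q'][5],3),'w',round(st['width'],3),'F',np.round(st['wrist_force'],1))
    print(' slide tot',np.round(d,2))
    if yawx is not None:
        c,s=np.cos(np.radians(yawx)),np.sin(np.radians(yawx))
        Rt=np.array([[c,s,0],[s,-c,0],[0,0,-1.]])
        w=cv2.Rodrigues(R.T@Rt)[0].ravel(); print(' ang tot',np.round(np.degrees(w)/4,2),' slide in final frame',np.round(Rt.T@(np.array([x,y,z])-T[:3,3])/.025,2))
E
python3 - <<'E'
from h import *
for y in (43.6,-136.4): plan(.531,-.302,.33,y)
E
```

```text
t 0.15 pos [ 0.2019 -0.6438  0.4036] toolx yaw 17.41 toolz [-0.     0.002 -1.   ] q6 -0.037 w 0.998 F [ 0.6 -0.1  0.1]
 slide tot [16.65 -9.1   2.96]
 ang tot [-0.03 -0.01 -6.55]  slide in final frame [18.96 -0.82  2.94]
t 0.15 pos [ 0.2019 -0.6438  0.4036] toolx yaw 17.41 toolz [-0.     0.002 -1.   ] q6 -0.037 w 0.998 F [ 0.6 -0.1  0.1]
 slide tot [16.65 -9.1   2.96]
 ang tot [-1.000e-02  3.000e-02  3.845e+01]  slide in final frame [-18.96   0.82   2.94]
```

```bash
python3 -m creep '[{"slide":[0.9,-0.3,0.1],"angular":[0,0,-1]},{"slide":[0.9,-0.3,0.1],"angular":[0,0,-1]},{"slide":[1,-0.2,0.1],"angular":[0,0,-1]},{"slide":[1,-0.2,0.1],"angular":[0,0,-1]},{"slide":[1,-0.1,0.1],"angular":[0,0,-1]}]' - -
python3 -m creep '[{"slide":[1,0,0.2],"angular":[0,0,-0.8]},{"slide":[1,0,0.2],"angular":[0,0,-0.7]},{"slide":[1,0,0.2],"angular":[0,0,0]},{"slide":[1,0,0.2],"angular":[0,0,0]},{"slide":[1,0,0.2],"angular":[0,0,0]}]'
python3 - <<'E'
from h import *
plan(.531,-.302,.33,43.6)
E
```

```text
time: 0.57
tool_pos: [0.2992, -0.5664, 0.3916]
tcp_rot: [-2.973, -1.012, 0.0]
wrist_force: [0.5, -0.8, -0.3]
width: 0.997
time: 0.98
tool_pos: [0.3926, -0.4832, 0.3666]
tcp_rot: [-2.918, -1.162, 0.0]
wrist_force: [0.5, -0.1, -0.4]
width: 1.0
t 0.98 pos [ 0.3926 -0.4832  0.3666] toolx yaw 43.41 toolz [-0.     0.001 -1.   ] q6 -0.115 w 1.0 F [ 0.5 -0.1 -0.4]
 slide tot [ 9.   -1.46  1.46]
 ang tot [-0.01 -0.   -0.05]  slide in final frame [ 9.01 -1.43  1.46]
```

```bash
python3 -m creep '[{"slide":[1,-0.2,0.2],"angular":[0,0,0]},{"slide":[1,-0.2,0.2],"angular":[0,0,0]},{"slide":[1,-0.2,0.2],"angular":[0,0,0]},{"slide":[1,-0.2,0.2],"angular":[0,0,0]},{"slide":[1,-0.2,0.2],"angular":[0,0,0]}]'
python3 -m creep '[{"slide":[1,-0.2,0.2],"angular":[0,0,0]},{"slide":[1,-0.2,0.2],"angular":[0,0,0]},{"slide":[1,0,0],"angular":[0,0,0]},{"slide":[0.8,0,0],"angular":[0,0,0]},{"slide":[0,0,0],"angular":[0,0,0]}]'
python3 - <<'E'
from h import *
plan(.531,-.302,.33,43.6)
T=toolT(); np.save('pics/T1.npy',T); save('wrist','w1')
E
```

```text
time: 1.4
tool_pos: [0.466, -0.379, 0.3416]
tcp_rot: [-2.918, -1.162, 0.0]
wrist_force: [0.2, 0.5, 0.5]
width: 0.999
time: 1.82
tool_pos: [0.5297, -0.3051, 0.3317]
tcp_rot: [-2.916, -1.166, -0.002]
wrist_force: [-0.0, -0.3, -0.4]
width: 0.999
t 1.82 pos [ 0.5297 -0.3051  0.3317] toolx yaw 43.57 toolz [ 0.001  0.001 -1.   ] q6 0.246 w 0.999 F [-0.  -0.3 -0.4]
 slide tot [ 0.12 -0.05  0.07]
 ang tot [-0.01 -0.02 -0.01]  slide in final frame [ 0.12 -0.05  0.07]
```

View pics/w1.png

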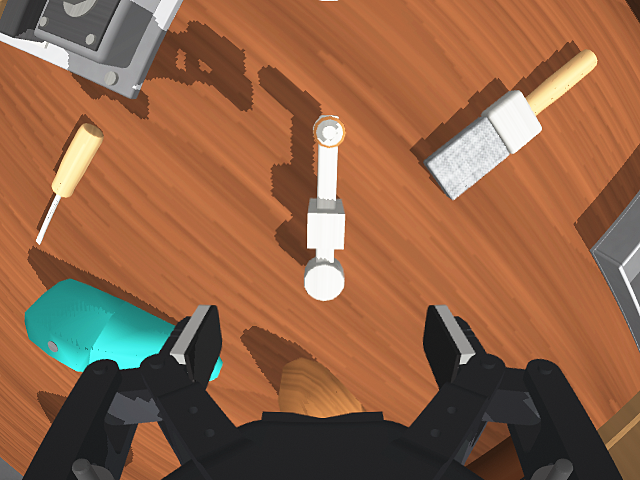

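The picture shows the crank upright: hub top centred at about (326,231), the grip top at (329,131) and the counterweight at (324,282). The turquoise last at lower left is clear of it.

```bash
python3 - <<'E'
from h import *
im=cv2.imread('pics/w1.png'); cv2.imwrite('pics/w1c.png',cv2.resize(im[105:305,270:380],None,fx=3,fy=3,interpolation=2))
T=np.load('pics/T1.npy'); D=np.load('pics/w1.npy')
for n,p,z in [('hub',(326,231),.05),('grip',(329,131),.08),('cw',(324,281.5),.043)]:
    print(n,onz('wrist',p,z,T)[0].round(4), dep('wrist',p,D,T)[0].round(4))
c=lambda u,v:(210+u/2.8,220+v/2.8)
print(tri(rays('wrist',(326,231),T),rays('top',c(687,108)),rays('side',(280+.3*234,150+.3*80))))
E
```

```text
hub [ 0.5333 -0.305   0.05  ] [ 0.5332 -0.3051  0.0494]
grip [ 0.5855 -0.2572  0.08  ] [ 0.5855 -0.2573  0.0787]
cw [ 0.5016 -0.3333  0.043 ] [ 0.5015 -0.3334  0.0427]
(array([ 0.53157779, -0.30409892,  0.04996376]), [np.float64(0.00196459011380741), np.float64(0.0017080957340259695), np.float64(0.0022363282927053496)])
```

View pics/w1c.png

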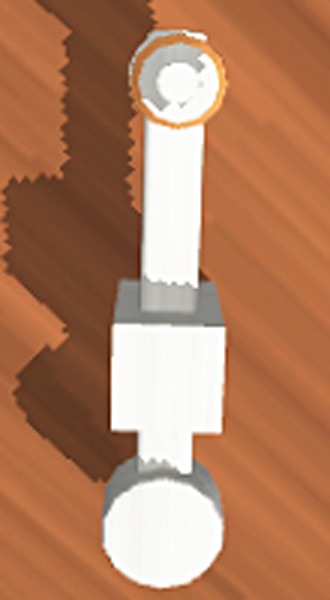

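```bash
python3 - <<'E'
from h import *
plan(.5326,-.3045,.189,42.3)
E
```

```text
t 1.87 pos [ 0.5287 -0.3062  0.3318] toolx yaw 43.57 toolz [-0.  0. -1.] q6 0.244 w 0.996 F [-0.4 -0.4  0.8]
 slide tot [0.16 0.06 5.71]
 ang tot [-0.01  0.    0.32]  slide in final frame [0.16 0.05 5.71]
```

```bash
python3 -m creep '[{"slide":[0.16,0.05,0.8],"angular":[0,0,0.32]},{"slide":[0,0,1],"angular":[0,0,0]},{"slide":[0,0,1],"angular":[0,0,0]},{"slide":[0,0,0.8],"angular":[0,0,0]},{"slide":[0,0,0.6],"angular":[0,0,0]}]'
python3 -m creep '[{"slide":[0,0,0.6],"angular":[0,0,0]},{"slide":[0,0,0.5],"angular":[0,0,0]},{"slide":[0,0,0.4],"angular":[0,0,0]},{"slide":[0,0,0],"angular":[0,0,0]},{"slide":[0,0,0],"angular":[0,0,0]}]'
python3 - <<'E'
from h import *
plan(.5326,-.3045,.189,42.3)
E
```

```text
time: 2.28
tool_pos: [0.5299, -0.3061, 0.2247]
tcp_rot: [-2.93, -1.127, 0.004]
wrist_force: [0.1, -0.2, -0.8]
width: 1.001
time: 2.7
tool_pos: [0.5311, -0.306, 0.1892]
tcp_rot: [-2.931, -1.128, 0.001]
wrist_force: [-0.7, 0.3, -0.6]
width: 0.999
t 2.7 pos [ 0.5311 -0.306   0.1892] toolx yaw 42.11 toolz [-0.001  0.001 -1.   ] q6 0.273 w 0.999 F [-0.7  0.3 -0.6]
 slide tot [ 0.09 -0.01  0.01]
 ang tot [-0.02  0.01 -0.05]  slide in final frame [ 0.09 -0.01  0.01]
```

```bash
python3 -m creep '[{"slide":[0.05,0,0],"angular":[0,0,0]},{"slide":[0,0,0],"angular":[0,0,0]},{"slide":[0,0,0],"angular":[0,0,0]},{"slide":[0,0,0],"angular":[0,0,0]},{"slide":[0,0,0],"angular":[0,0,0]}]' 1 60
python3 -m creep '[{"slide":[0,0,0],"angular":[0,0,0]},{"slide":[0,0,0],"angular":[0,0,0]},{"slide":[0,0,0],"angular":[0,0,0]}]'
python3 - <<'E'
from h import *
plan(.5326,-.3045,.189,42.3)
save('wrist','w2')
E
```

```text
time: 3.12
tool_pos: [0.5327, -0.3051, 0.1904]
tcp_rot: [2.931, 1.129, 0.001]
wrist_force: [-0.7, -0.3, 15.2]
width: 0.303
time: 3.37
tool_pos: [0.5328, -0.3052, 0.1905]
tcp_rot: [2.931, 1.129, 0.001]
wrist_force: [0.3, 0.5, 4.8]
width: 0.295
t 3.37 pos [ 0.5328 -0.3052  0.1905] toolx yaw 42.13 toolz [ 0.001 -0.001 -1.   ] q6 0.275 w 0.295 F [0.3 0.5 4.8]
 slide tot [ 0.01 -0.02  0.06]
 ang tot [ 0.02 -0.01 -0.04]  slide in final frame [ 0.01 -0.02  0.06]
```

View pics/w2.png

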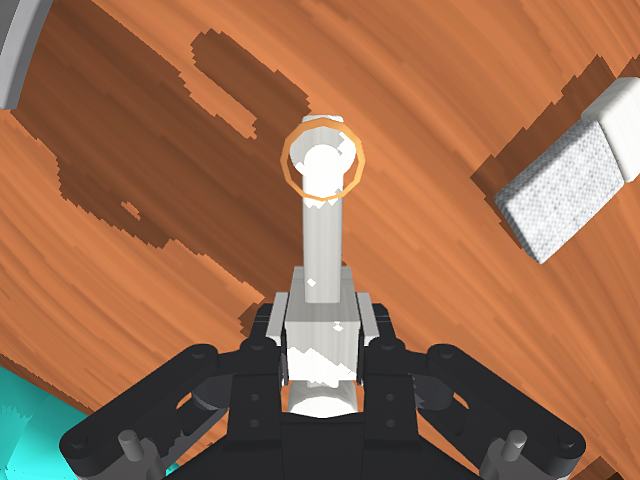

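```bash
python3 -m creep '[{"slide":[0,0,-0.3],"angular":[0,0,0]},{"slide":[0,0,-0.6],"angular":[0,0,0]},{"slide":[0,0,-1],"angular":[0,0,0]},{"slide":[0,0,-1],"angular":[0,0,0]},{"slide":[0,0,-1],"angular":[0,0,0]}]'
python3 -m creep '[{"slide":[0.6,-0.5,-1],"angular":[0,0,0]},{"slide":[0.9,-0.8,-1],"angular":[0,0,0]},{"slide":[0.9,-0.8,-1],"angular":[0,0,0]},{"slide":[0.9,-0.8,0],"angular":[0,0,0]},{"slide":[0.9,-0.8,0],"angular":[0,0,0]}]'
python3 -m creep '[{"slide":[0.5,-0.5,0],"angular":[0,0,0]},{"slide":[0,0,0],"angular":[0,0,0]},{"slide":[0,0,0],"angular":[0,0,0]}]'
python3 - <<'E'
from h import *
plan(.541,-.047,.36,42.3)
T=toolT(); np.save('pics/T3.npy',T); save('wrist','w3')
E
```

```text
time: 3.83
tool_pos: [0.5314, -0.3044, 0.2864]
tcp_rot: [-2.929, -1.128, 0.004]
wrist_force: [0.7, 0.4, -4.2]
width: 0.296
time: 4.25
tool_pos: [0.5484, -0.1649, 0.364]
tcp_rot: [2.93, 1.127, 0.003]
wrist_force: [0.4, 1.0, -4.7]
width: 0.3
time: 4.5
tool_pos: [0.5485, -0.1471, 0.361]
tcp_rot: [-2.929, -1.132, 0.003]
wrist_force: [0.4, 1.2, -3.9]
width: 0.296
t 4.5 pos [ 0.5485 -0.1471  0.361 ] toolx yaw 42.26 toolz [-0.002  0.    -1.   ] q6 0.528 w 0.296 F [ 0.4  1.2 -3.9]
 slide tot [ 2.47 -3.17  0.04]
 ang tot [-0.03  0.02 -0.01]  slide in final frame [ 2.47 -3.16  0.04]
```

View pics/w3.png

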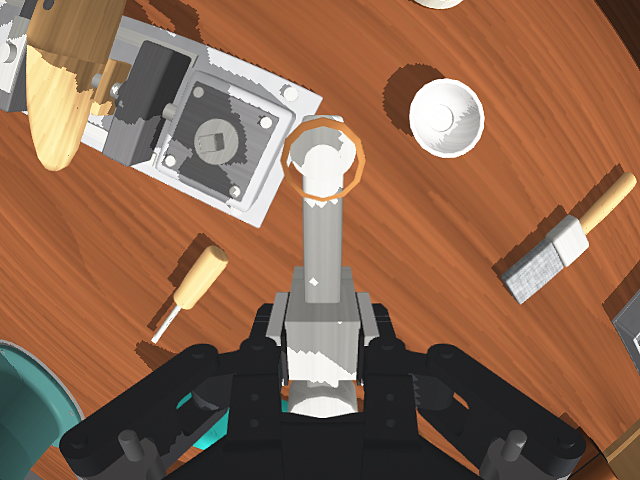

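```bash
python3 - <<'E'
from h import *
im=cv2.imread('pics/w3.png'); c=im[105:180,175:260].astype(float)*1.8
cv2.imwrite('pics/w3c.png',cv2.resize(np.clip(c,0,255).astype(np.uint8),None,fx=7,fy=7,interpolation=2))
T=np.load('pics/T3.npy'); D=np.load('pics/w3.npy')
print(D[120:166:4,190:244:4].round(3))
E
```

```text
[[0.256 0.255 0.256 0.255 0.255 0.252 0.252 0.252 0.252 0.255 0.256 0.255
  0.257 0.256]
 [0.256 0.256 0.256 0.253 0.253 0.253 0.253 0.253 0.252 0.252 0.254 0.257
  0.257 0.256]
 [0.256 0.258 0.254 0.255 0.254 0.255 0.255 0.254 0.254 0.253 0.255 0.256
  0.258 0.258]
 [0.259 0.258 0.255 0.256 0.256 0.254 0.256 0.255 0.255 0.255 0.256 0.255
  0.258 0.26 ]
 [0.259 0.26  0.257 0.236 0.235 0.235 0.236 0.245 0.255 0.256 0.257 0.256
  0.26  0.259]
 [0.259 0.255 0.256 0.235 0.237 0.236 0.236 0.243 0.253 0.257 0.257 0.256
  0.258 0.261]
 [0.261 0.26  0.257 0.237 0.237 0.236 0.237 0.243 0.252 0.258 0.257 0.258
  0.257 0.261]
 [0.26  0.262 0.257 0.237 0.237 0.237 0.237 0.243 0.255 0.259 0.259 0.259
  0.263 0.262]
 [0.263 0.262 0.259 0.239 0.259 0.259 0.26  0.259 0.26  0.26  0.26  0.259
  0.264 0.264]
 [0.265 0.264 0.264 0.259 0.261 0.26  0.261 0.261 0.261 0.261 0.261 0.264
  0.264 0.263]
 [0.265 0.264 0.265 0.265 0.263 0.262 0.261 0.262 0.262 0.262 0.264 0.265
  0.265 0.264]
 [0.265 0.266 0.265 0.265 0.265 0.266 0.265 0.265 0.265 0.266 0.265 0.264
  0.266 0.266]]
```

View pics/w3c.png

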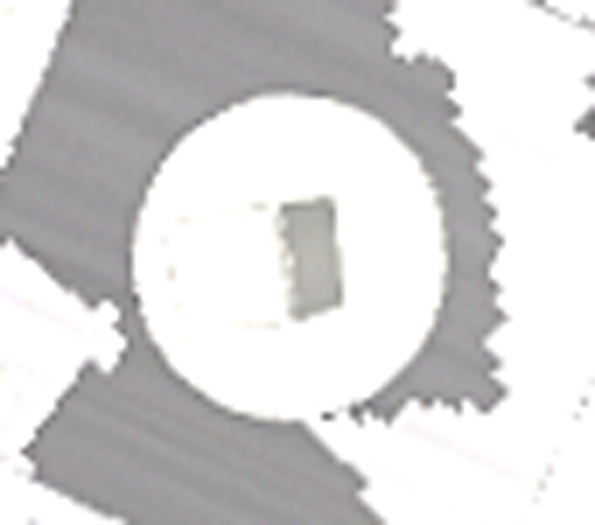

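```bash
python3 - <<'E'
from h import *
im=cv2.imread('pics/w3.png'); c=im[115:170,188:244].astype(float); print(c[20:45:4,5:40:4,1])
c=(c-110)*1.9
cv2.imwrite('pics/w3d.png',cv2.resize(np.clip(c,0,255).astype(np.uint8),None,fx=10,fy=10,interpolation=2))
E
```

```text
[[ 82. 163. 165. 148. 140. 157.  98.  95. 176.]
 [ 79. 170. 169. 176. 169. 170. 100. 101. 168.]
 [ 79. 172. 167. 172. 169. 168. 100. 103. 176.]
 [ 79. 170. 164. 171. 170. 170. 109. 101. 178.]
 [ 86. 181. 175. 164. 142. 133. 163. 171. 171.]
 [ 82.  77. 168. 164. 171. 172. 170. 172. 172.]
 [ 88.  88.  90. 176. 176. 171. 171. 173. 172.]]
```

View pics/w3d.png

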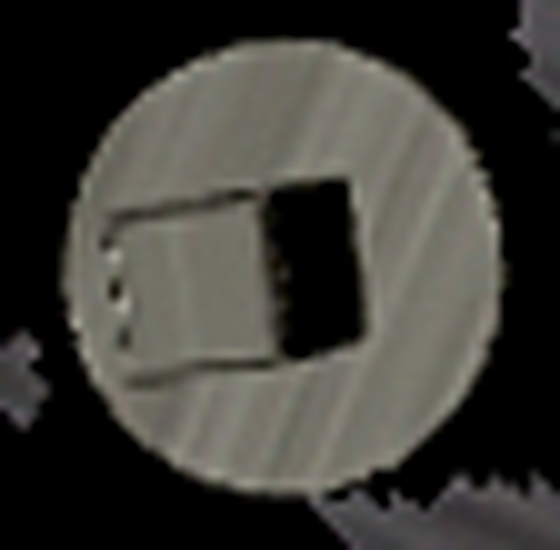

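```bash
python3 - <<'E'
from h import *
T=np.load('pics/T3.npy')
q=lambda u,v:(188+(u+.5)/10-.5,115+(v+.5)/10-.5)
P=onz('wrist',[q(100,218),q(262,190),q(290,358),q(130,385)],.0835,T); print(P.round(4), P.mean(0))
for i in range(4):
    d=P[(i+1)%4]-P[i]; print(np.hypot(*d[:2])*1e3, np.degrees(np.arctan2(d[1],d[0]))%90)
print('collar',onz('wrist',q(283,267),.064,T))
# foot edge on collar right face
F=onz('wrist',[q(350,180),q(366,335)],.064,T); d=F[1]-F[0]; print(F,np.degrees(np.arctan2(d[1],d[0]))%90,np.hypot(*d[:2]))
for p in [(100,218),(262,190)]: pass
# triangulate with T-top camera: collar center in top crop
c=lambda u,v:(210+u/2.8,220+v/2.8)
print(onz('top',c(417,81),.064))
t=cv2.imread('pics/top0.png')[236:264,344:374]; cv2.imwrite('pics/topd.png',cv2.resize(t,None,fx=18,fy=18,interpolation=2))
s=cv2.imread('pics/side0.png')[205:232,316:350]; cv2.imwrite('pics/sided.png',cv2.resize(s,None,fx=18,fy=18,interpolation=2))
E
```

```text
[[ 0.5436 -0.0362  0.0835]
 [ 0.5524 -0.0441  0.0835]
 [ 0.5448 -0.053   0.0835]
 [ 0.536  -0.0452  0.0835]] [ 0.54422139 -0.04461313  0.0835    ]
11.839434124063844 48.29542396438329
11.689395279574473 49.58045706063103
11.743398215850986 48.66281090943539
11.767214919251234 50.04090595330694
collar [[ 0.5447428  -0.04507868  0.064     ]]
[[ 0.55289698 -0.04491945  0.064     ]
 [ 0.54493498 -0.05318224  0.064     ]] 46.06209721767962 0.01147462669368617
[[ 0.54419677 -0.04710703  0.064     ]]
```

View pics/topd.png

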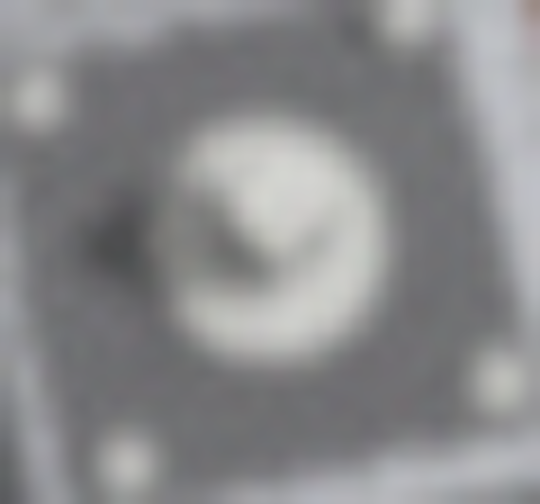

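View pics/sided.png

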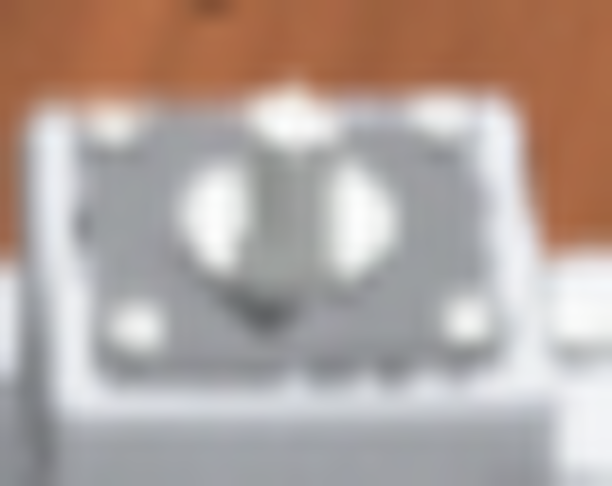

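```bash
python3 -m creep '[{"slide":[0.5,-0.6,0],"angular":[0,0,0]},{"slide":[0.6,-0.8,0],"angular":[0,0,0]},{"slide":[0.6,-0.8,0.5],"angular":[0,0,0]},{"slide":[0.6,-0.7,0.5],"angular":[0,0,0]},{"slide":[0.2,-0.2,0.5],"angular":[0,0,0]}]'
python3 -m creep '[{"slide":[0,0,0.5],"angular":[0,0,-0.9]},{"slide":[0,0,0.5],"angular":[0,0,-0.8]},{"slide":[0,0,0],"angular":[0,0,0]},{"slide":[0,0,0],"angular":[0,0,0]}]'
python3 - <<'E'
from h import *
plan(.544,-.0457,.283,49)
save('side','s4'); save('top','t4');save('wrist','w4')
for n,b in (('s4',(130,230,280,400)),('t4',(190,300,280,420))):
    im=cv2.imread('pics/%s.png'%n)[b[0]:b[1],b[2]:b[3]]; cv2.imwrite('pics/%sc.png'%n,cv2.resize(im,None,fx=5,fy=5,interpolation=2))
E
```

```text
time: 4.97
tool_pos: [0.543, -0.0477, 0.3239]
tcp_rot: [-2.93, -1.128, 0.0]
wrist_force: [-0.3, 0.6, -3.5]
width: 0.295
time: 5.3
tool_pos: [0.5429, -0.0498, 0.2983]
tcp_rot: [-2.86, -1.297, 0.005]
wrist_force: [-0.7, -0.0, -4.2]
width: 0.29
t 5.3 pos [ 0.5429 -0.0498  0.2983] toolx yaw 48.78 toolz [-0.003 -0.    -1.   ] q6 0.583 w 0.29 F [-0.7 -0.  -4.2]
 slide tot [ 0.15 -0.08  0.61]
 ang tot [-0.03  0.03 -0.06]  slide in final frame [ 0.15 -0.08  0.61]
```

View pics/s4c.png

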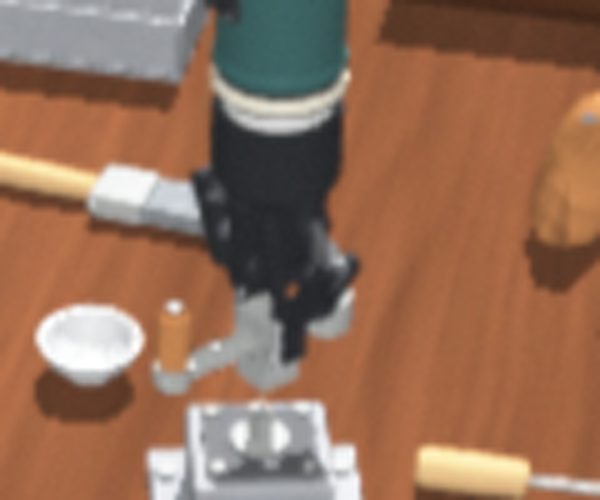

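```bash
python3 -m creep '[{"slide":[0.15,-0.08,0.3],"angular":[0,0,-0.06]},{"slide":[0,0,0.2],"angular":[0,0,0]},{"slide":[0,0,0],"angular":[0,0,0]},{"slide":[0,0,0],"angular":[0,0,0]}]'
python3 -m creep '[{"slide":[0,0,0],"angular":[0,0,0]}]'
python3 - <<'E'
from h import *
plan(.544,-.0457,.283,49)
T=toolT();np.save('pics/T5.npy',T);save('wrist','w5'); plan(.544,-.0457,.283,49)
E
```

```text
time: 5.78
tool_pos: [0.5441, -0.0446, 0.2865]
tcp_rot: [-2.856, -1.307, 0.002]
wrist_force: [-0.6, -0.2, -4.1]
width: 0.293
time: 5.87
tool_pos: [0.5444, -0.0447, 0.2871]
tcp_rot: [-2.857, -1.307, 0.0]
wrist_force: [-0.2, 0.8, -3.7]
width: 0.295
t 5.87 pos [ 0.5444 -0.0447  0.2871] toolx yaw 49.17 toolz [-0. -0. -1.] q6 0.585 w 0.295 F [-0.2  0.8 -3.7]
 slide tot [-0.04  0.01  0.16]
 ang tot [-0.    0.    0.04]  slide in final frame [-0.04  0.01  0.16]
t 5.92 pos [ 0.5445 -0.0447  0.2873] toolx yaw 49.17 toolz [ 0. -0. -1.] q6 0.585 w 0.298 F [ 0.  -0.2 -3.4]
 slide tot [-0.04  0.01  0.17]
 ang tot [ 0.   -0.    0.04]  slide in final frame [-0.04  0.01  0.17]
```

View pics/w5.png

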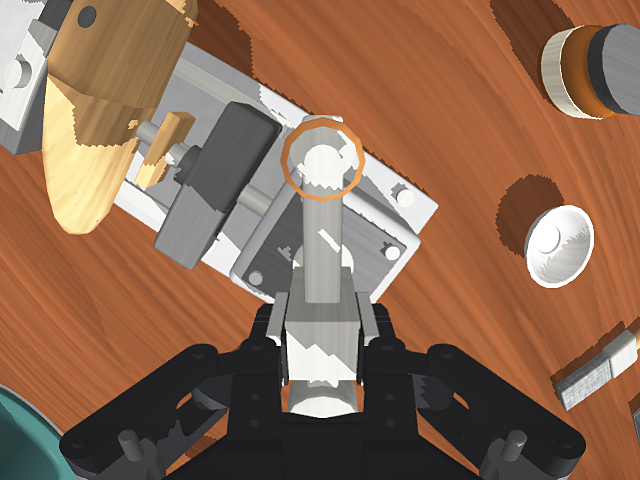

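The hub sits in front of the collar, which is just visible behind it at about (322,255) and is centred left to right. Next I lower gently.

```bash
python3 -m creep '[{"slide":[-0.03,0.01,0.15],"angular":[0,0,0]},{"slide":[0,0,0.12],"angular":[0,0,0]},{"slide":[0,0,0.12],"angular":[0,0,0]},{"slide":[0,0,0.12],"angular":[0,0,0]},{"slide":[0,0,0],"angular":[0,0,0]}]'
python3 - <<'E'
from h import *
plan(.544,-.0457,.2545,49)
E
```

```text
time: 6.33
tool_pos: [0.5437, -0.0455, 0.2734]
tcp_rot: [-2.856, -1.306, 0.002]
wrist_force: [-0.4, -0.3, -5.5]
width: 0.296
t 6.33 pos [ 0.5437 -0.0455  0.2734] toolx yaw 49.16 toolz [-0.002  0.    -1.   ] q6 0.584 w 0.296 F [-0.4 -0.3 -5.5]
 slide tot [0.   0.02 0.76]
 ang tot [-0.02  0.01  0.04]  slide in final frame [0.   0.02 0.76]
```

Underside is at 0.083, about 3 mm past the shaft's top, with no contact force.

```bash
python3 -m creep '[{"slide":[0,0,0.12],"angular":[0,0,0]},{"slide":[0,0,0.12],"angular":[0,0,0]},{"slide":[0,0,0],"angular":[0,0,0]}]'
python3 -m creep '[{"slide":[0,0,0.12],"angular":[0,0,0]},{"slide":[0,0,0.12],"angular":[0,0,0]},{"slide":[0,0,0],"angular":[0,0,0]}]'
python3 -m creep '[{"slide":[0,0,0.12],"angular":[0,0,0]},{"slide":[0,0,0.06],"angular":[0,0,0]},{"slide":[0,0,0],"angular":[0,0,0]}]'
```

```text
time: 6.58
tool_pos: [0.5439, -0.0455, 0.2677]
tcp_rot: [-2.856, -1.307, 0.002]
wrist_force: [-0.9, 0.1, -3.6]
width: 0.299
time: 6.83
tool_pos: [0.5438, -0.0455, 0.2617]
tcp_rot: [-2.856, -1.307, 0.001]
wrist_force: [0.5, 0.2, -4.2]
width: 0.296
time: 7.08
tool_pos: [0.5439, -0.0455, 0.2574]
tcp_rot: [-2.856, -1.307, 0.001]
wrist_force: [-0.4, -0.2, -2.1]
width: 0.295
```

```bash
python3 -m creep '[{"slide":[0,0,0.06],"angular":[0,0,0]},{"slide":[0,0,0.06],"angular":[0,0,0]},{"slide":[0,0,0],"angular":[0,0,0]}]'
python3 -m creep '[{"slide":[0,0,0.04],"angular":[0,0,0]},{"slide":[0,0,0],"angular":[0,0,0]}]'
```

```text
time: 7.33
tool_pos: [0.544, -0.0455, 0.2546]
tcp_rot: [-2.857, -1.307, 0.001]
wrist_force: [-0.1, 0.3, -3.6]
width: 0.295
time: 7.5
tool_pos: [0.5442, -0.0455, 0.2545]
tcp_rot: [-2.857, -1.307, 0.0]
wrist_force: [-2.2, 0.6, 0.9]
width: 0.3
```

```bash
python3 -m creep '[{"slide":[0,0,0],"angular":[0,0,0]},{"slide":[0,0,0],"angular":[0,0,0]},{"slide":[0,0,0],"angular":[0,0,0]},{"slide":[0,0,0],"angular":[0,0,0]},{"slide":[0,0,0],"angular":[0,0,0]}]' -1
python3 -m creep '[{"slide":[0,0,-0.4],"angular":[0,0,0]},{"slide":[0,0,-0.8],"angular":[0,0,0]},{"slide":[0,0,-1],"angular":[0,0,0]},{"slide":[0,0,-1],"angular":[0,0,0]},{"slide":[0,0,-0.5],"angular":[0,0,0]}]'
python3 -m creep '[{"slide":[0,0,0],"angular":[0,0,0]},{"slide":[0,0,0],"angular":[0,0,0]}]'
python3 - <<'E'
from h import *
plan(.544,-.0457,.283,49)
T=toolT();np.save('pics/T6.npy',T);save('wrist','w6'); save('side','s6')
im=cv2.imread('pics/s6.png')[180:330,270:400]; cv2.imwrite('pics/s6c.png',cv2.resize(im,None,fx=4,fy=4,interpolation=2))
E
```

```text
time: 7.92
tool_pos: [0.5444, -0.0455, 0.2542]
tcp_rot: [2.857, 1.307, 0.001]
wrist_force: [0.3, 0.3, -0.8]
width: 0.977
time: 8.33
tool_pos: [0.5452, -0.0456, 0.3506]
tcp_rot: [2.854, 1.306, 0.007]
wrist_force: [-0.2, -0.4, 0.7]
width: 1.0
time: 8.5
tool_pos: [0.5444, -0.0455, 0.3473]
tcp_rot: [2.856, 1.307, 0.003]
wrist_force: [0.1, 0.6, -0.6]
width: 1.0
t 8.5 pos [ 0.5444 -0.0455  0.3473] toolx yaw 49.17 toolz [ 0.002 -0.    -1.   ] q6 0.584 w 1.0 F [ 0.1  0.6 -0.6]
 slide tot [-0.02 -0.01  2.57]
 ang tot [ 0.03 -0.02  0.04]  slide in final frame [-0.02 -0.01  2.57]
```

View pics/w6.png

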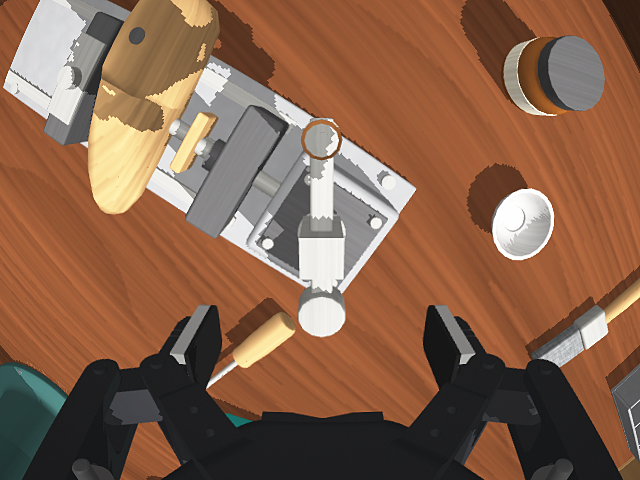

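View pics/s6c.png

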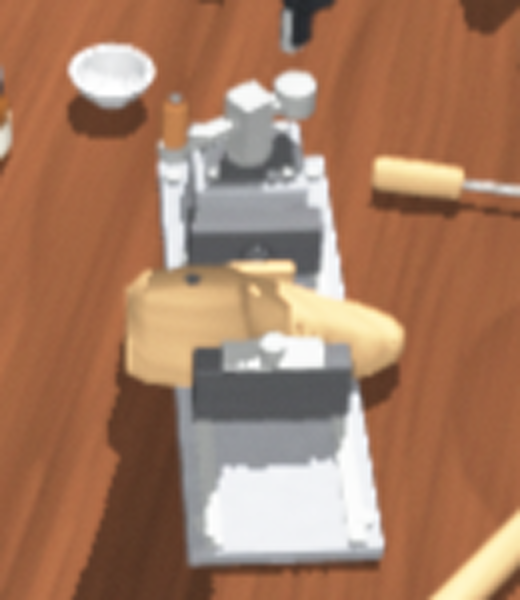

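```bash
python3 - <<'E'
from h import *
T=np.load('pics/T6.npy');D=np.load('pics/w6.npy')
for n,p,z in [('hub',(322,258),.114),('grip',(321.5,139),.144),('cw',(322,313),.107)]:
    print(n,onz('wrist',p,z,T)[0].round(4), dep('wrist',p,D,T)[0].round(4))
# vice yaw: bed corners from top
im=cv2.imread('pics/w6.png')[60:260,60:290]; cv2.imwrite('pics/w6c.png',cv2.resize(im,(690,600),interpolation=2))
E
```

```text
hub [ 0.5451 -0.0448  0.114 ] [ 0.5449 -0.0451  0.113 ]
grip [0.5908 0.0083 0.144 ] [0.5908 0.0083 0.1436]
cw [ 0.5183 -0.0758  0.107 ] [ 0.5186 -0.0755  0.1076]
```

View pics/w6c.png

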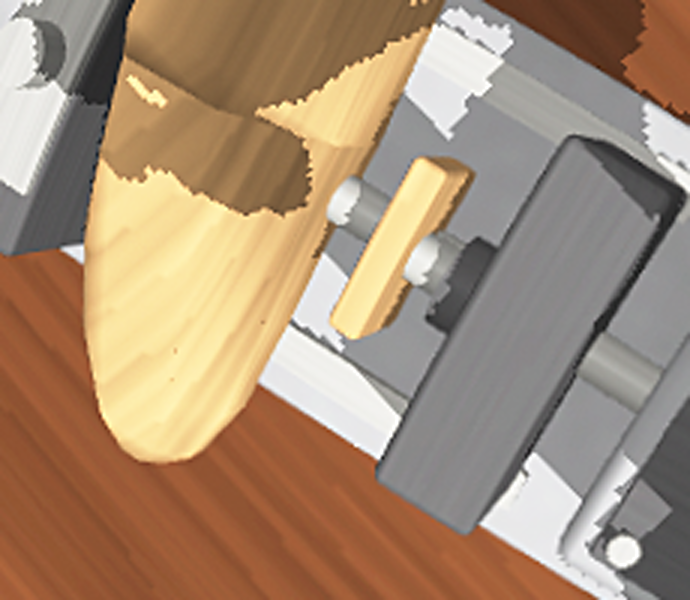

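```bash
python3 - <<'E'
from h import *
for p,z in [((321,172),.1),((321,150),.19),((370,170),.05),((402,205),.028)]: print(p,onz('top',p,z)[0].round(3))
plan(.5905,.0079,.28,49.17)
E
```

```text
(321, 172) [0.738 0.06  0.1  ]
(321, 150) [0.762 0.062 0.19 ]
(370, 170) [ 0.767 -0.073  0.05 ]
(402, 205) [ 0.678 -0.165  0.028]
t 8.6 pos [ 0.5435 -0.0454  0.3449] toolx yaw 49.17 toolz [-0.002  0.    -1.   ] q6 0.584 w 1.001 F [-0.2 -0.6 -0.5]
 slide tot [2.85 0.03 2.59]
 ang tot [-0.03  0.02 -0.  ]  slide in final frame [2.84 0.03 2.6 ]
```

```bash
python3 -m creep '[{"slide":[0.8,0.03,0],"angular":[0,0,0]},{"slide":[0.8,0,0],"angular":[0,0,0]},{"slide":[0.8,0,0],"angular":[0,0,0]},{"slide":[0.4,0,0.3],"angular":[0,0,0]},{"slide":[0,0,0.5],"angular":[0,0,0]}]'
python3 -m creep '[{"slide":[0,0,0.6],"angular":[0,0,0]},{"slide":[0,0,0.6],"angular":[0,0,0]},{"slide":[0,0,0.5],"angular":[0,0,0]},{"slide":[0,0,0],"angular":[0,0,0]},{"slide":[0,0,0],"angular":[0,0,0]}]'
python3 - <<'E'
from h import *
plan(.5905,.0079,.28,49.17)
E
```

```text
time: 9.02
tool_pos: [0.5916, 0.0082, 0.3256]
tcp_rot: [2.856, 1.309, 0.002]
wrist_force: [0.1, -0.7, 0.2]
width: 0.997
time: 9.43
tool_pos: [0.5892, 0.0065, 0.2816]
tcp_rot: [-2.855, -1.306, 0.006]
wrist_force: [0.1, -0.3, 0.7]
width: 0.997
t 9.43 pos [0.5892 0.0065 0.2816] toolx yaw 49.15 toolz [-0.005 -0.    -1.   ] q6 0.682 w 0.997 F [ 0.1 -0.3  0.7]
 slide tot [0.08 0.   0.07]
 ang tot [-0.05  0.04 -0.01]  slide in final frame [0.08 0.   0.07]
```

```bash
python3 -m creep '[{"slide":[0.03,0,0.05],"angular":[0,0,0]},{"slide":[0,0,0],"angular":[0,0,0]},{"slide":[0,0,0],"angular":[0,0,0]},{"slide":[0,0,0],"angular":[0,0,0]},{"slide":[0,0,0],"angular":[0,0,0]}]' 1 50
python3 -m creep '[{"slide":[0,0,0],"angular":[0,0,0]},{"slide":[0,0,0],"angular":[0,0,0]},{"slide":[0,0,0],"angular":[0,0,0]}]'
python3 - <<'E'
from h import *
plan(.5905,.0079,.28,49.17)
save('wrist','w7')
E
```

```text
time: 9.85
tool_pos: [0.5913, 0.0075, 0.2835]
tcp_rot: [2.856, 1.307, 0.002]
wrist_force: [-0.8, 0.1, -0.1]
width: 0.304
time: 10.1
tool_pos: [0.5913, 0.0076, 0.2833]
tcp_rot: [2.856, 1.307, 0.002]
wrist_force: [0.3, 0.7, 3.2]
width: 0.221
t 10.1 pos [0.5913 0.0076 0.2833] toolx yaw 49.17 toolz [ 0.001  0.    -1.   ] q6 0.683 w 0.221 F [0.3 0.7 3.2]
 slide tot [-0.01 -0.03  0.13]
 ang tot [ 0.01 -0.01 -0.  ]  slide in final frame [-0.01 -0.03  0.13]
```

View pics/w7.png

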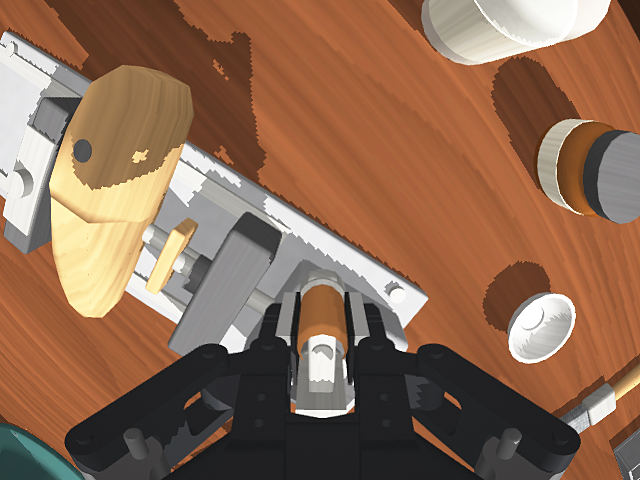

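The grip sits squarely between the pads. Next is the first quarter turn.

```bash
cat >> h.py <<'E'
C=np.array([.5447,-.0451])
def ph():
    st=bot.read_state(); T=toolT(st); d=T[:2,3]-C; x=T[:2,0]@d; y=T[:2,1]@d
    print('t',round(st['time'],2),'phi',round(np.degrees(np.arctan2(y,x)),1),'r',round(np.hypot(x,y)*1e3,1),'z',round(T[2,3],4),'yaw',round(np.degrees(np.arctan2(T[1,0],T[0,0])),2),'F',np.round(st['wrist_force'],1),'tool F',np.round(T[:3,:3].T@st['wrist_force'],1),'w',round(st['width'],3),'pos units',np.round([x/.025,y/.025],2))
E
python3 -m creep '[{"slide":[-0.14,0.86,0],"angular":[0,0,0]},{"slide":[-0.4,0.78,0],"angular":[0,0,0]},{"slide":[-0.62,0.62,0],"angular":[0,0,0]}]'
python3 -c "
from h import *
ph()"
```

```text
time: 10.4
tool_pos: [0.6153, -0.0505, 0.2829]
tcp_rot: [-2.854, -1.307, -0.0]
wrist_force: [-3.8, 5.7, 3.4]
width: 0.221
t 10.4 phi 53.6 r 70.8 z 0.2829 yaw 49.23 F [-3.8  5.7  3.4] tool F [ 1.8 -6.6 -3.4] w 0.221 pos units [1.68 2.28]
```

```bash
python3 -m creep '[{"slide":[-0.78,0.4,0],"angular":[0,0,0]},{"slide":[-0.86,0.14,0],"angular":[0,0,0]}]'
python3 -c "
from h import *
ph()"
python3 -m creep '[{"slide":[-0.86,-0.14,0],"angular":[0,0,0]},{"slide":[-0.78,-0.4,0],"angular":[0,0,0]},{"slide":[-0.62,-0.62,0],"angular":[0,0,0]},{"slide":[-0.4,-0.78,0],"angular":[0,0,0]},{"slide":[-0.14,-0.86,0],"angular":[0,0,0]}]'
python3 -c "
from h import *
ph()"
```

```text
time: 10.57
tool_pos: [0.5987, -0.091, 0.2829]
tcp_rot: [-2.855, -1.305, -0.002]
wrist_force: [-3.1, 7.8, 2.1]
width: 0.22
t 10.57 phi 89.5 r 70.9 z 0.2829 yaw 49.14 F [-3.1  7.8  2.1] tool F [ 3.9 -7.5 -2.1] w 0.22 pos units [0.03 2.84]
time: 10.98
tool_pos: [0.4996, -0.0993, 0.2834]
tcp_rot: [2.855, 1.303, 0.006]
wrist_force: [6.9, 2.8, -3.9]
width: 0.216
t 10.98 phi 178.8 r 70.5 z 0.2834 yaw 49.07 F [ 6.9  2.8 -3.9] tool F [6.6 3.4 4. ] w 0.216 pos units [-2.82  0.06]
```

```bash
python3 -m creep '[{"slide":[0.14,-0.86,0],"angular":[0,0,0]},{"slide":[0.4,-0.78,0],"angular":[0,0,0]},{"slide":[0.62,-0.62,0],"angular":[0,0,0]},{"slide":[0.78,-0.4,0],"angular":[0,0,0]},{"slide":[0.86,-0.14,0],"angular":[0,0,0]}]'
python3 -c "
from h import *
ph()"
python3 -m creep '[{"slide":[0.86,0.14,0],"angular":[0,0,0]},{"slide":[0.78,0.4,0],"angular":[0,0,0]},{"slide":[0.62,0.62,0],"angular":[0,0,0]},{"slide":[0.4,0.78,0],"angular":[0,0,0]},{"slide":[0.14,0.86,0],"angular":[0,0,0]}]'
python3 -c "
from h import *
ph(); np.save('pics/T8.npy',toolT()); save('wrist','w8')"
```

```text
time: 11.4
tool_pos: [0.4909, 0.0007, 0.2832]
tcp_rot: [2.855, 1.307, -0.003]
wrist_force: [1.0, -6.6, 1.9]
width: 0.218
t 11.4 phi -90.4 r 70.6 z 0.2832 yaw 49.19 F [ 1.  -6.6  1.9] tool F [-4.3  5.  -1.8] w 0.218 pos units [-0.02 -2.82]
time: 11.82
tool_pos: [0.5911, 0.0089, 0.2827]
tcp_rot: [-2.853, -1.309, 0.004]
wrist_force: [-6.0, -0.2, 3.6]
width: 0.219
t 11.82 phi -0.1 r 71.2 z 0.2827 yaw 49.28 F [-6.  -0.2  3.6] tool F [-4.1 -4.4 -3.5] w 0.219 pos units [ 2.85 -0.  ]
```

View pics/w8.png

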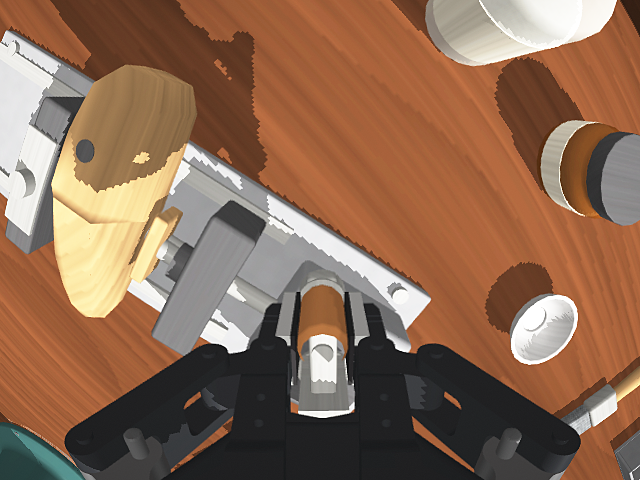

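```bash
python3 - <<'E'
from h import *
for n in ('w7','w8'):
    im=cv2.imread('pics/%s.png'%n)[180:300,30:180]; cv2.imwrite('pics/%sc.png'%n,cv2.resize(im,None,fx=5,fy=5,interpolation=2))
E
```

```text
(no output)
```

View pics/w8c.png

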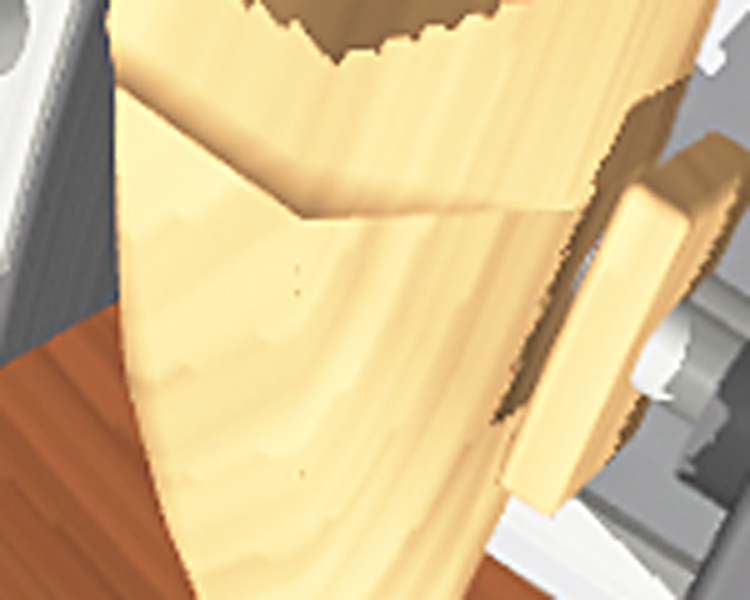

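View pics/w7c.png

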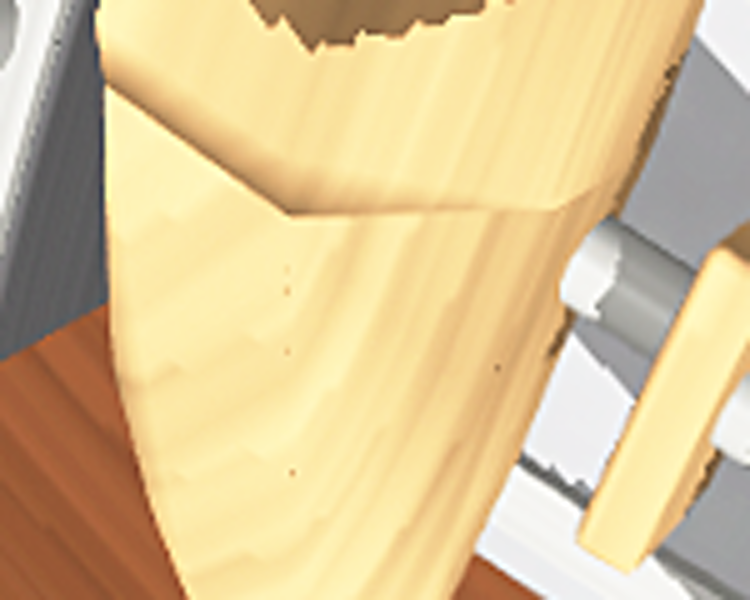

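```bash
python3 -m creep '[{"slide":[-0.16,0.86,0],"angular":[0,0,0]},{"slide":[-0.4,0.78,0],"angular":[0,0,0]},{"slide":[-0.62,0.62,0],"angular":[0,0,0]},{"slide":[-0.78,0.4,0],"angular":[0,0,0]},{"slide":[-0.86,0.14,0],"angular":[0,0,0]}]'
python3 -c "
from h import *
ph(); np.save('pics/T9.npy',toolT()); save('wrist','w9'); save('side','s9'); save('top','t9')"
python3 - <<'E'
from h import *
for n,b in (('s9',(200,320,290,380)),('t9',(220,310,210,330))):
    im=cv2.imread('pics/%s.png'%n)[b[0]:b[1],b[2]:b[3]]; cv2.imwrite('pics/%sc.png'%n,cv2.resize(im,None,fx=5,fy=5,interpolation=2))
E
```

```text
time: 12.28
tool_pos: [0.5983, -0.0914, 0.2829]
tcp_rot: [-2.855, -1.305, -0.003]
wrist_force: [-1.1, 8.0, 1.5]
width: 0.219
t 12.28 phi 89.9 r 70.8 z 0.2829 yaw 49.12 F [-1.1  8.   1.5] tool F [ 5.3 -6.1 -1.5] w 0.219 pos units [0.   2.83]
```

View pics/w9.png

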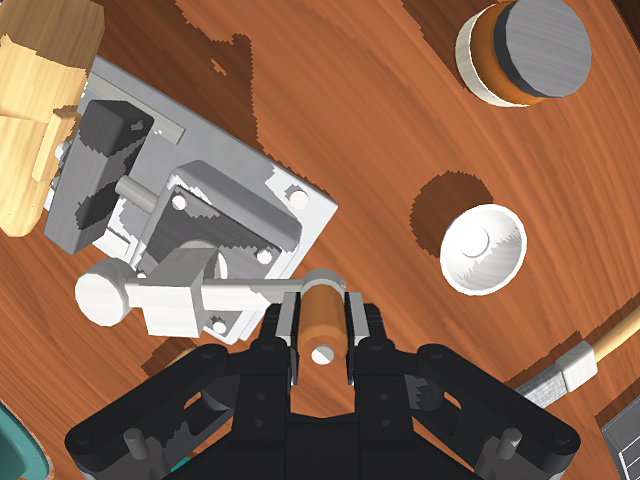

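View pics/s9c.png

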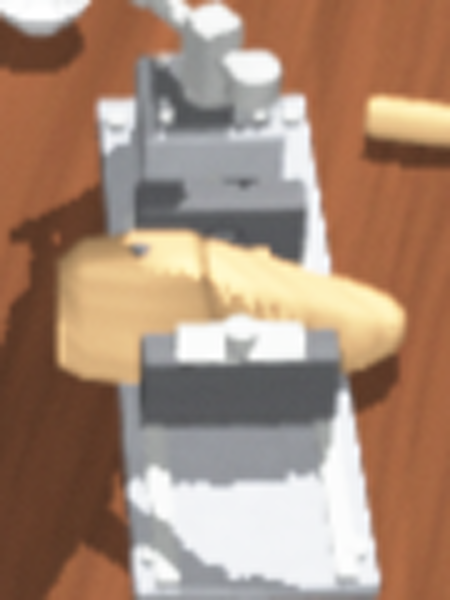

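View pics/t9c.png

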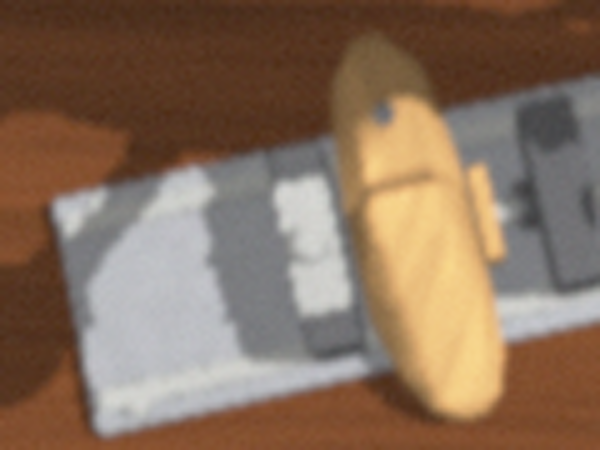

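```bash
python3 -m creep '[{"slide":[-0.86,-0.14,0],"angular":[0,0,0]},{"slide":[-0.78,-0.4,0],"angular":[0,0,0]},{"slide":[-0.62,-0.62,0],"angular":[0,0,0]},{"slide":[-0.4,-0.78,0],"angular":[0,0,0]},{"slide":[-0.14,-0.86,0],"angular":[0,0,0]}]'
python3 -c "
from h import *
ph(); np.save('pics/T10.npy',toolT()); save('wrist','w10'); save('side','s10'); save('top','t10')"
python3 - <<'E'
from h import *
for n,b in (('s10',(200,320,290,380)),('t10',(220,310,210,330))):
    im=cv2.imread('pics/%s.png'%n)[b[0]:b[1],b[2]:b[3]]; cv2.imwrite('pics/%sc.png'%n,cv2.resize(im,None,fx=5,fy=5,interpolation=2))
E
```

```text
time: 12.85
tool_pos: [0.4995, -0.0992, 0.2834]
tcp_rot: [2.854, 1.304, 0.007]
wrist_force: [7.4, 2.5, -3.7]
width: 0.222
t 12.85 phi 179.0 r 70.5 z 0.2834 yaw 49.12 F [ 7.4  2.5 -3.7] tool F [6.7 3.9 3.8] w 0.222 pos units [-2.82  0.05]
```

View pics/w10.png

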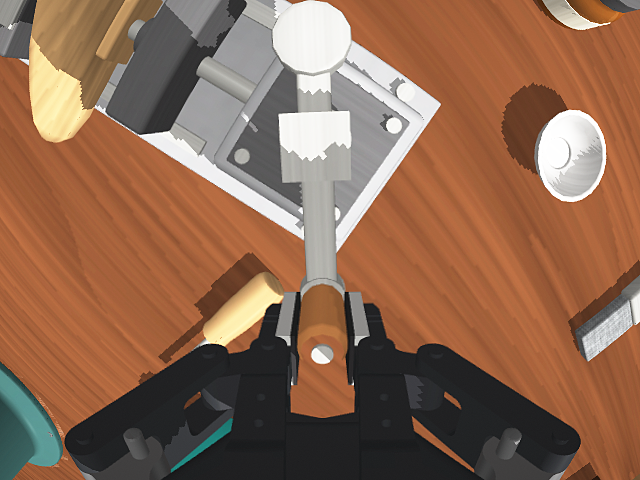

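View pics/t10c.png

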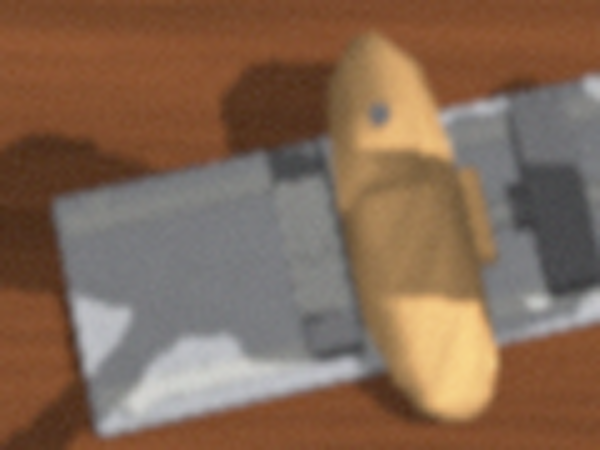

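```bash
python3 -m creep '[{"slide":[0.14,-0.86,0],"angular":[0,0,0]},{"slide":[0.4,-0.78,0],"angular":[0,0,0]},{"slide":[0.62,-0.62,0],"angular":[0,0,0]},{"slide":[0.78,-0.4,0],"angular":[0,0,0]},{"slide":[0.86,-0.14,0],"angular":[0,0,0]}]'
python3 -c "
from h import *
ph(); np.save('pics/T11.npy',toolT()); save('wrist','w11'); save('top','t11')"
python3 - <<'E'
from h import *
for n,b in (('t11',(220,310,210,330)),):
    im=cv2.imread('pics/%s.png'%n)[b[0]:b[1],b[2]:b[3]]; cv2.imwrite('pics/%sc.png'%n,cv2.resize(im,None,fx=5,fy=5,interpolation=2))
E
```

```text
time: 13.42
tool_pos: [0.4911, 0.0004, 0.2831]
tcp_rot: [2.856, 1.308, -0.006]
wrist_force: [-0.5, -4.8, 5.2]
width: 0.216
t 13.42 phi -90.5 r 70.3 z 0.2831 yaw 49.22 F [-0.5 -4.8  5.2] tool F [-4.   2.7 -5.1] w 0.216 pos units [-0.02 -2.81]
```

View pics/w11.png

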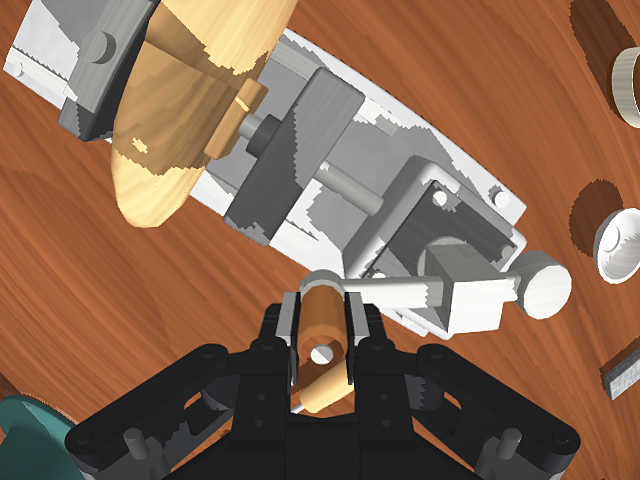

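View pics/t11c.png

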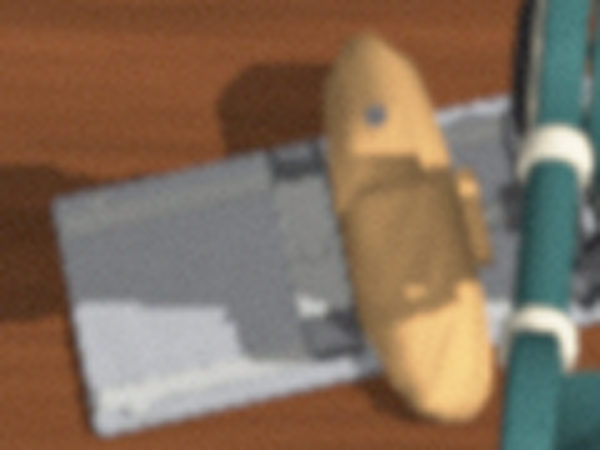

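```bash
python3 - <<'E'
from h import *
im=cv2.imread('pics/w11.png')[70:170,60:300]; cv2.imwrite('pics/w11c.png',np.clip(cv2.resize(im[:, 30:190],None,fx=5,fy=5,interpolation=2)*1.4,0,255).astype(np.uint8))
E
```

```text
(no output)
```

View pics/w11c.png

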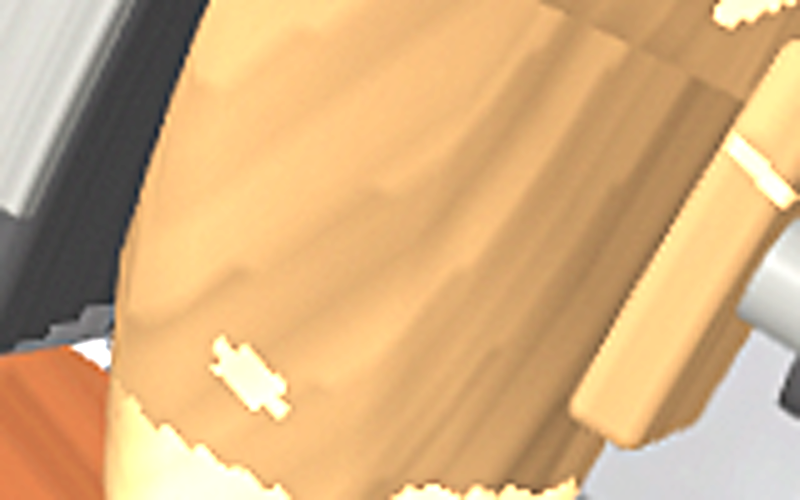

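```bash
python3 - <<'E'
from h import *
im=cv2.imread('pics/w11.png')[75:165,200:300]; cv2.imwrite('pics/w11d.png',np.clip(cv2.resize(im,None,fx=6,fy=6,interpolation=2)*1.4,0,255).astype(np.uint8))
E
```

```text
(no output)
```

View pics/w11d.png

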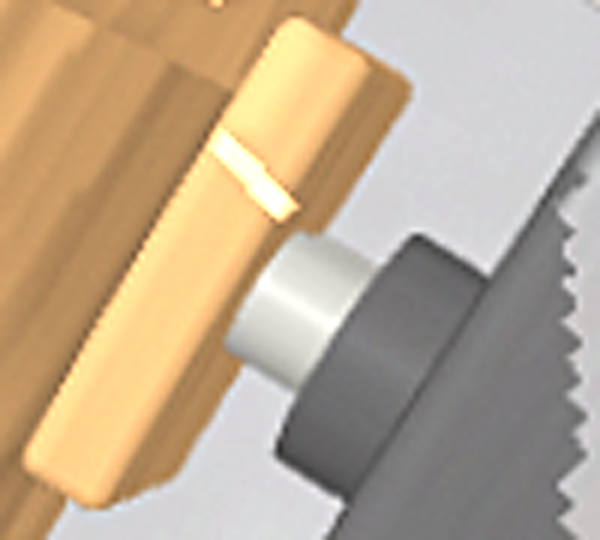

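```bash
python3 - <<'E'
from h import *
T=np.load('pics/T11.npy');D=np.load('pics/w11.npy')
q=lambda u,v:((200+(u+.5)/6-.5),75+(v+.5)/6-.5)
print('stem pts',dep('wrist',[q(300,310),q(270,320),q(330,300)],D,T).round(4),'padtop',dep('wrist',[q(160,330),q(300,60)],D,T).round(4),'jaw top',dep('wrist',[q(480,400),q(520,330)],D,T).round(4),'sleeve',dep('wrist',[q(390,340)],D,T).round(4))
for z in (.035,.04,.045):
  a=onz('wrist',[q(305,235),q(378,262),q(228,345),q(298,388)],z,T); print(z,np.linalg.norm(a[1]-a[0]),np.linalg.norm(a[3]-a[2]),a.round(4).tolist())
# w6 crop factor 3, offset 60,60: stem edges
T=np.load('pics/T6.npy'); im=cv2.imread('pics/w6.png')[125:175,180:240]; cv2.imwrite('pics/w6d.png',np.clip(cv2.resize(im,None,fx=10,fy=10,interpolation=2)*1.3,0,255).astype(np.uint8))
E
```

```text
stem pts [[0.5093 0.085  0.041 ]
 [0.5066 0.0863 0.0412]
 [0.5121 0.0838 0.0408]] padtop [[0.4997 0.0919 0.0486]
 [0.5259 0.1015 0.0481]] jaw top [[0.5187 0.0664 0.0601]
 [0.5251 0.0687 0.0585]] sleeve [[0.5147 0.0765 0.0479]]
0.035 0.007719033330321537 0.008256605383671328 [[0.5137, 0.0908, 0.035], [0.5172, 0.0839, 0.035], [0.5008, 0.0881, 0.035], [0.5031, 0.0801, 0.035]]
0.04 0.007541195549299408 0.00806638255169584 [[0.5144, 0.0901, 0.04], [0.5178, 0.0834, 0.04], [0.5018, 0.0875, 0.04], [0.504, 0.0797, 0.04]]
0.045 0.007363357768277391 0.007876159719720322 [[0.5151, 0.0895, 0.045], [0.5184, 0.0829, 0.045], [0.5027, 0.0868, 0.045], [0.5049, 0.0793, 0.045]]
```

View pics/w6d.png

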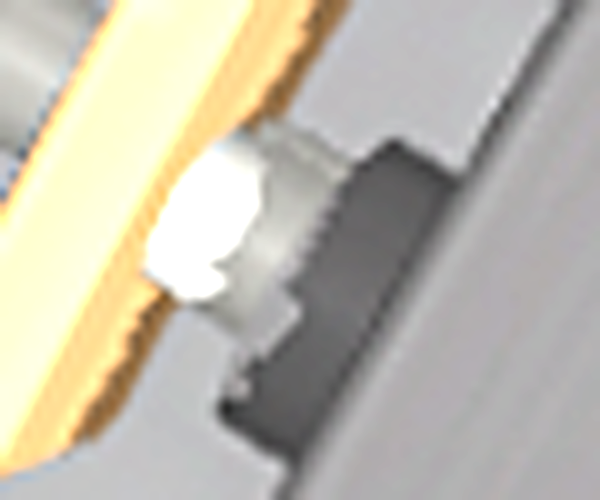

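```bash
python3 - <<'E'
from h import *
T=np.load('pics/T6.npy')
q=lambda u,v:((180+(u+.5)/10-.5),125+(v+.5)/10-.5)
a=onz('wrist',[q(262,122),q(358,160),q(145,262),q(240,335)],.036,T); print(np.linalg.norm(a[1]-a[0]),np.linalg.norm(a[3]-a[2]),a.round(4))
E
python3 - <<'E'
from h import *
# w8 (1 turn)
T=np.load('pics/T8.npy'); im=cv2.imread('pics/w8.png')[220:290,140:210]; cv2.imwrite('pics/w8d.png',np.clip(cv2.resize(im,None,fx=8,fy=8,interpolation=2)*1.3,0,255).astype(np.uint8))
E
```

```text
0.008393524057962374 0.009781959294493638 [[0.5227 0.0657 0.036 ]
 [0.5263 0.0581 0.036 ]
 [0.5081 0.0645 0.036 ]
 [0.5098 0.0549 0.036 ]]
```

View pics/w8d.png

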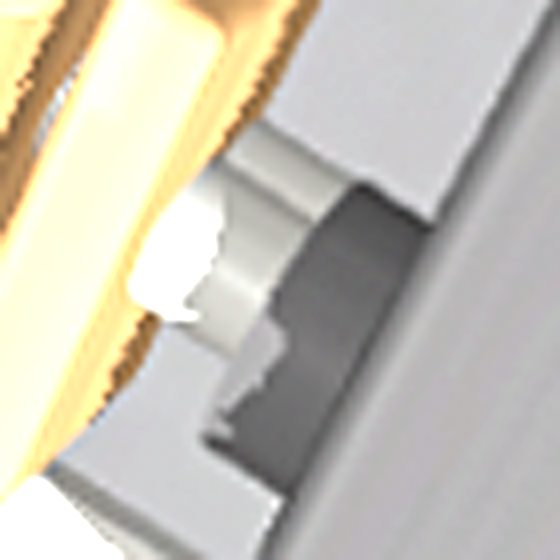

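```bash
python3 - <<'E'
from h import *
for n,b,f in (('w6',(80,250,160,300),4.0),('w11',(50,250,190,390),3.0),('w8',(180,360,120,290),3.3)):
    im=cv2.imread('pics/%s.png'%n)[b[0]:b[1],b[2]:b[3]].astype(float); im=255*(im/255)**.75
    cv2.imwrite('pics/%se.png'%n,cv2.resize(im.astype(np.uint8),None,fx=f,fy=f,interpolation=2))
E
```

```text
(no output)
```

View pics/w6e.png

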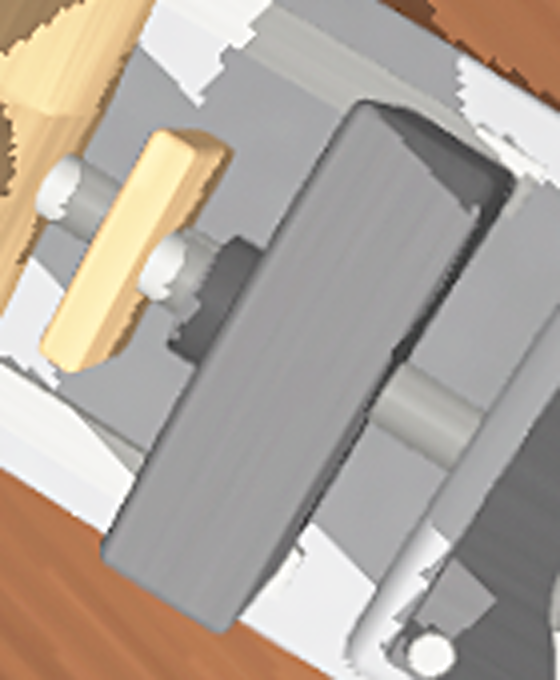

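View pics/w11e.png

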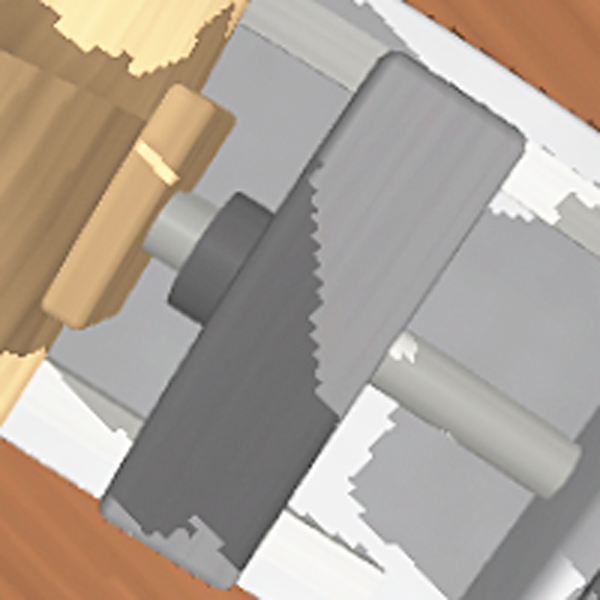

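View pics/w8e.png

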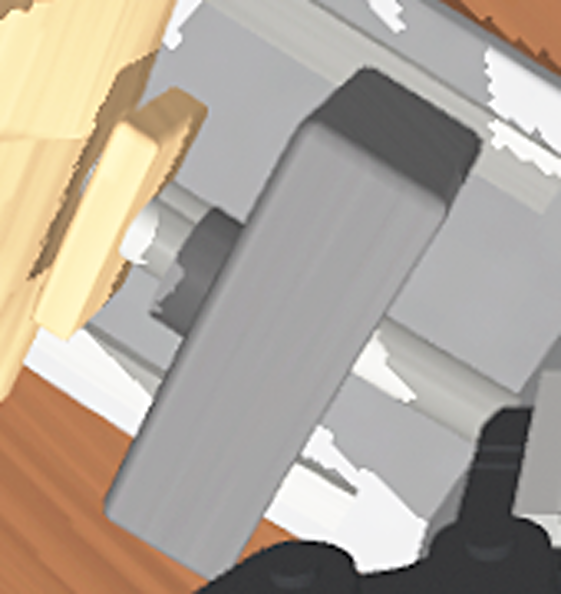

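```bash
cat > m.py <<'E'
from h import *
def meas(n,f,off,jaw,pad):
    T=np.load('pics/T%s.npy'%n[1:]); q=lambda P:(np.array(P,float)+.5)/f-.5+np.array(off)
    J=onz('wrist',q(jaw),.060,T)[:,:2]; P=onz('wrist',q(pad),.0485,T)[:,:2]
    t=J[1]-J[0]; t/=np.linalg.norm(t); nrm=np.array([-t[1],t[0]]); nrm*=np.sign(nrm[1])
    front=P[[0,3]]; back=P[[1,2]]
    print(n,'jaw len',np.linalg.norm(J[1]-J[0])*1e3,'pad len',np.linalg.norm(P[0]-P[3])*1e3,'thk',np.linalg.norm(P[0]-P[1])*1e3,'back-jaw',((back-J[0])@nrm*1e3).round(1),'front-jaw',((front-J[0])@nrm*1e3).round(1),'mean',((P.mean(0)-J[0])@nrm*1e3).round(2),'vice y',np.degrees(np.arctan2(nrm[1],nrm[0])).round(1))
E
python3 - <<'E'
from m import *
meas('w6',4,(160,80),[(350,110),(103,545)],[(155,130),(190,148),(75,372),(42,352)])
meas('w8',3.3,(120,180),[(308,122),(107,510)],[(120,125),(160,148),(68,337),(35,320)])
meas('w11',3,(190,50),[(385,58),(104,500)],[(172,88),(213,113),(78,328),(43,308)])
E
```

```text
w6 jaw len 92.16965484574244 pad len 47.82390115125154 thk 7.7463253643922005 back-jaw [24.5 23.3] front-jaw [32.3 31.1] mean 27.8 vice y 105.7
w8 jaw len 95.65766200477567 pad len 47.88564968804557 thk 8.970935885123621 back-jaw [23.4 24.2] front-jaw [32.4 32.1] mean 28.01 vice y 105.7
w11 jaw len 92.79758473383674 pad len 47.51091660866489 thk 9.039899392446934 back-jaw [21.5 22.1] front-jaw [30.5 30. ] mean 26.01 vice y 105.5
```

```bash
python3 -m creep '[{"slide":[0.86,0.14,0],"angular":[0,0,0]},{"slide":[0.78,0.4,0],"angular":[0,0,0]},{"slide":[0.62,0.62,0],"angular":[0,0,0]},{"slide":[0.4,0.78,0],"angular":[0,0,0]}]'
python3 -c "
from h import *
ph(); np.save('pics/T12.npy',toolT()); save('wrist','w12')"
python3 - <<'E'
from h import *
for n,b,f in (('w12',(180,360,120,290),3.3),):
    im=cv2.imread('pics/%s.png'%n)[b[0]:b[1],b[2]:b[3]].astype(float); im=255*(im/255)**.75
    cv2.imwrite('pics/%se.png'%n,cv2.resize(im.astype(np.uint8),None,fx=f,fy=f,interpolation=2))
E
```

```text
time: 13.85
tool_pos: [0.5727, 0.0203, 0.2827]
tcp_rot: [-2.853, -1.309, 0.005]
wrist_force: [-6.8, -1.4, 4.2]
width: 0.219
t 13.85 phi -17.5 r 71.2 z 0.2827 yaw 49.3 F [-6.8 -1.4  4.2] tool F [-5.5 -4.3 -4.2] w 0.219 pos units [ 2.71 -0.86]
```

View pics/w12e.png

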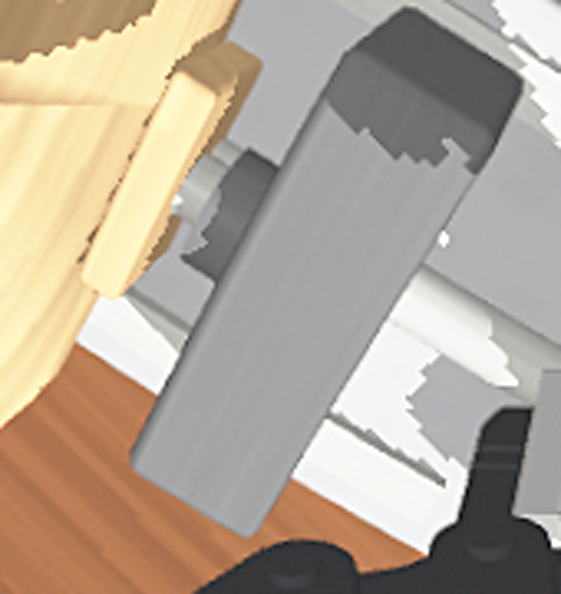

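```bash
python3 - <<'E'
from m import *
meas('w12',3.3,(120,180),[(345,55),(131,460)],[(178,68),(217,92),(114,297),(82,280)])
E
```

```text
w12 jaw len 94.27142825453542 pad len 49.23387743559163 thk 8.571018726700391 back-jaw [18.5 18.9] front-jaw [27.  26.3] mean 22.65 vice y 105.8
```

```bash
python3 -m creep '[{"slide":[0.14,0.86,0],"angular":[0,0,0]},{"slide":[0,0,0],"angular":[0,0,0]},{"slide":[0,0,0],"angular":[0,0,0]}]'
python3 -c "
from h import *
ph()"
python3 -m creep '[{"slide":[0,0,0],"angular":[0,0,0]},{"slide":[0,0,0],"angular":[0,0,0]},{"slide":[0,0,0],"angular":[0,0,0]},{"slide":[0,0,0],"angular":[0,0,0]},{"slide":[0,0,0],"angular":[0,0,0]}]' -1
python3 -m creep '[{"slide":[0,0,-0.4],"angular":[0,0,0]},{"slide":[0,0,-0.8],"angular":[0,0,0]},{"slide":[0,0,-1],"angular":[0,0,0]},{"slide":[0,0,-1],"angular":[0,0,0]},{"slide":[0,0,0],"angular":[0,0,0]}]'
python3 -m creep '[{"slide":[0,0,0],"angular":[0,0,0]},{"slide":[0,0,0],"angular":[0,0,0]}]'
python3 - <<'E'
from h import *
ph(); np.save('pics/T13.npy',toolT()); save('wrist','w13')
b=(180,400,60,290);f=2.6
im=cv2.imread('pics/w13.png')[b[0]:b[1],b[2]:b[3]].astype(float); im=255*(im/255)**.75
cv2.imwrite('pics/w13e.png',cv2.resize(im.astype(np.uint8),None,fx=f,fy=f,interpolation=2))
E
```

```text
time: 14.15
tool_pos: [0.5919, 0.0071, 0.283]
tcp_rot: [2.857, 1.306, 0.002]
wrist_force: [1.0, 0.9, 4.5]
width: 0.221
t 14.15 phi 1.2 r 70.4 z 0.283 yaw 49.14 F [1.  0.9 4.5] tool F [ 1.3  0.2 -4.5] w 0.221 pos units [2.82 0.06]
time: 14.57
tool_pos: [0.5903, 0.0072, 0.2823]
tcp_rot: [-2.857, -1.307, 0.001]
wrist_force: [0.1, -0.0, 0.0]
width: 0.91
time: 14.98
tool_pos: [0.5926, 0.0071, 0.3698]
tcp_rot: [2.852, 1.305, 0.015]
wrist_force: [0.7, -0.3, 0.9]
width: 1.001
time: 15.15
tool_pos: [0.5904, 0.0072, 0.3629]
tcp_rot: [2.857, 1.307, 0.0]
wrist_force: [-1.2, -0.1, 0.1]
width: 1.002
t 15.15 phi 0.3 r 69.5 z 0.3629 yaw 49.17 F [-1.2 -0.1  0.1] tool F [-0.9 -0.8 -0.1] w 1.002 pos units [2.78 0.02]
```

View pics/w13.png

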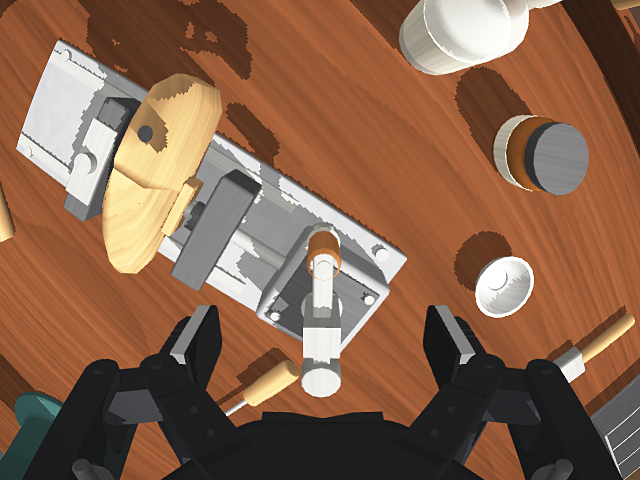

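View pics/w13e.png

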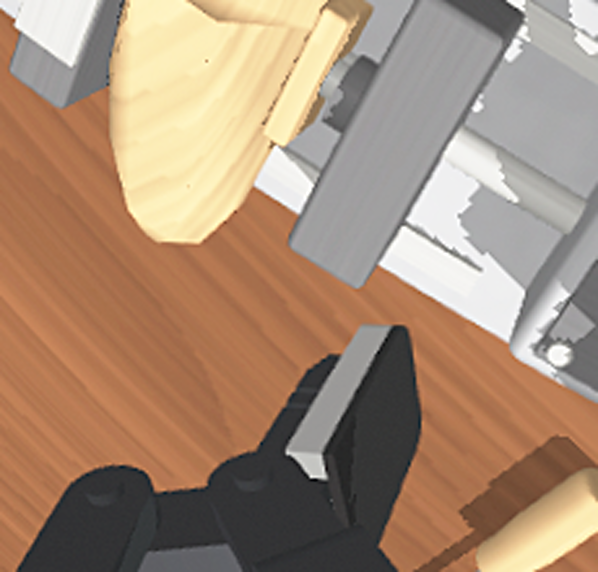

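```bash
python3 - <<'E'
from h import *
b=(160,300,90,270);f=4
im=cv2.imread('pics/w13.png')[b[0]:b[1],b[2]:b[3]].astype(float); im=255*(im/255)**.75
cv2.imwrite('pics/w13e2.png',cv2.resize(im.astype(np.uint8),None,fx=f,fy=f,interpolation=2))
T=np.load('pics/T13.npy');D=np.load('pics/w13.npy')
for p in [(322,342),(322,381),(323,270)]: print(dep('wrist',p,D,T)[0].round(4))
E
```

```text
[ 0.5455 -0.0444  0.1147]
[ 0.5181 -0.0759  0.1081]
[0.5902 0.0064 0.1439]
```

View pics/w13e2.png

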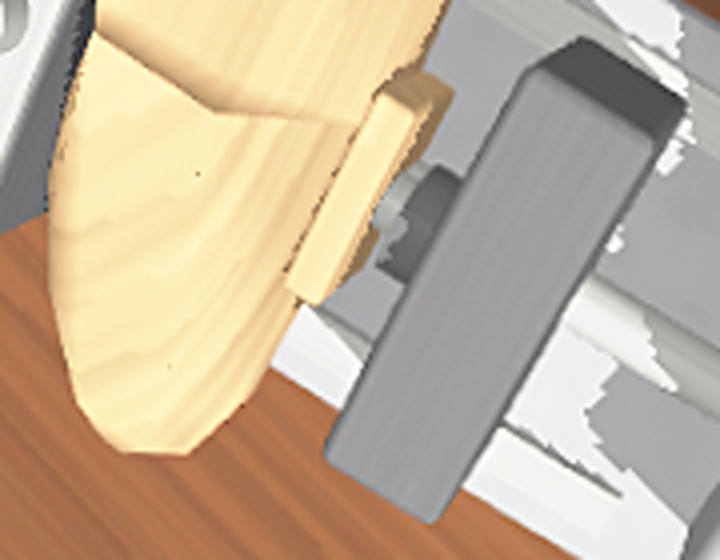

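```bash
python3 - <<'E'
from m import *
meas('w13',4,(90,160),[(530,73),(326,450)],[(380,93),(414,115),(318,305),(289,288)])
E
python3 -m creep '[{"slide":[-0.6,0,-0.6],"angular":[0,0,0]},{"slide":[-0.9,0,-0.6],"angular":[0,0,0]},{"slide":[-0.9,0,0],"angular":[0,0,0]},{"slide":[-0.9,0,0],"angular":[0,0,0]},{"slide":[-0.9,0,0],"angular":[0,0,0]}]'
python3 -m creep '[{"slide":[-0.9,0,0],"angular":[0,0,0]},{"slide":[-0.6,0,0],"angular":[0,0,0]},{"slide":[0,0,0],"angular":[0,0,0]},{"slide":[0,0,0],"angular":[0,0,0]}]'
python3 - <<'E'
from h import *
save('side','s14'); save('top','t14'); ph()
for n,b in (('s14',(180,320,270,390)),('t14',(220,310,210,390))):
    im=cv2.imread('pics/%s.png'%n)[b[0]:b[1],b[2]:b[3]]; cv2.imwrite('pics/%sc.png'%n,cv2.resize(im,None,fx=4,fy=4,interpolation=2))
E
```

```text
w13 jaw len 94.03779241712569 pad len 48.4310552738853 thk 8.534353268894423 back-jaw [18.3 17.8] front-jaw [26.8 25.3] mean 22.04 vice y 105.4
time: 15.62
tool_pos: [0.5209, -0.0728, 0.3913]
tcp_rot: [-2.855, -1.307, 0.003]
wrist_force: [0.5, -0.7, -0.4]
width: 0.999
time: 15.95
tool_pos: [0.4968, -0.101, 0.3914]
tcp_rot: [-2.856, -1.304, 0.002]
wrist_force: [-0.4, 0.2, -0.9]
width: 1.0
t 16.05 phi 179.6 r 72.6 z 0.3919 yaw 49.16 F [-0.2  0.8 -0.5] tool F [ 0.5 -0.7  0.5] w 1.003 pos units [-2.9   0.02]
```

View pics/s14c.png

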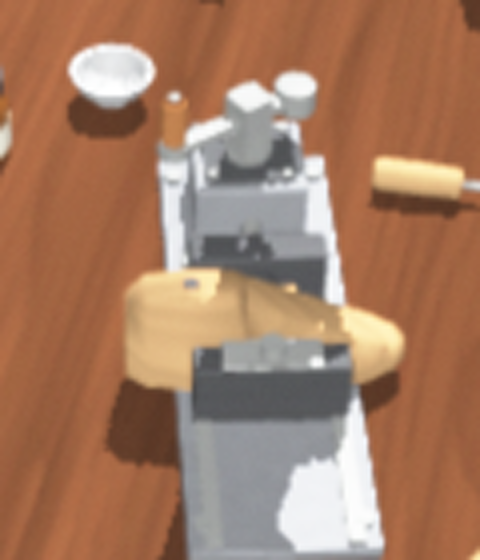

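View pics/t14c.png

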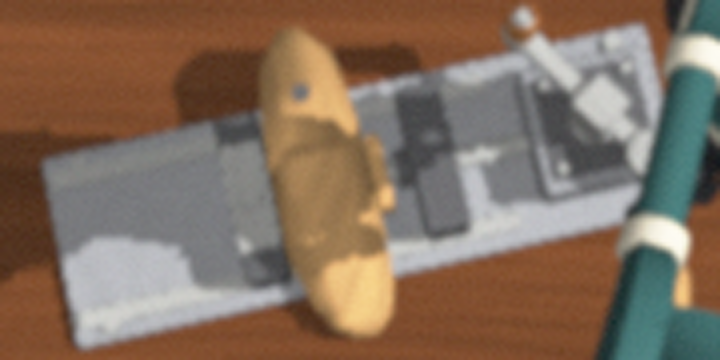

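```bash
python3 -c "
from workcell import order
print(order.finish_job())"
```

```text
the job is handed in; nothing more can be done
None
```

I fitted the crank on the vice's shaft, wound it two full turns clockwise, let go and handed the job in at about 16 s of the 72 s. `finish_job` reports no verdict, so the result below is my own measurement.

- **Fit:** I matched the socket to the shaft's flats, which stood at about 49° in the world frame, and lowered it in small steps. The wrist showed no real contact force until the hub met the collar.
- **Winding:** I turned the crank by its grip. The wrist force stayed under about 10 N at each reading, and I stopped to look several times on the way.
- **Seating:** after letting go, the hub's top stands about 114 mm above the table, which is right for a fully seated hub.
- **Clamping:** the pad is pushed in about 6 mm, judged from the pad-to-jaw distance shrinking from 28.0 to 22.0 mm. In the final pictures the last sits against the end jaw.
- **Bystanders:** I touched none of the other things, and those in view looked unmoved. The gripper is open and clear above the bench.

**Disagreements between checks:**
- The top and wrist cameras placed things up to about 3 mm apart. I trusted the wrist camera, and the grasp bore it out.
- My direct reading of the bare stem's length came out short because the sleeve hides part of it. I relied on the change in pad-to-jaw distance, which is good to roughly 1 mm.

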